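# Hook the drawer key out of the cable tunnel

### The arm

A 6-joint arm with a two-finger parallel gripper is mounted at the origin on a cart in front of the work surface, level with it; the furniture and walls round the work are solid. World frame = base frame: x ahead of the robot, y to its left, z up, the work surface at z = 0. Lengths are in m, angles in rad, forces in N, time in s.
With the tool pointing down it reaches from about 0.425 to 0.95 m from the base axis. Payload 14.7 kg.
Tool frame: the origin (TCP) lies at the centre of the arm's flange, where the gripper is bolted on; the fingertips stand 173 mm ahead of it and the grasp point (between the pads) lies manip.tcp_to_grasp ahead of it (manip.tcp_to_grasp is the distance from the TCP to the grasp point, in m); x points along the fingers, z is the direction in which the jaws open and shut, and the axes are right-handed (so a half turn about x gives the same grasp; the last joint's range is limited). The gripper opens to 85 mm and grips with 20 to 120 N. Pads are 22 mm wide; open, the fingers measure 114 mm over their backs; the gripper's body (76 mm by 85 mm) begins 54 mm behind the grasp point. The pads swing forward as they close: fully open they stand 13 mm farther back than shut.
Start: joints at [-1.196, 0.48, 1.596, -0, 1.065, -0.047], TCP at [0.266, -0.593, 0.405] pointing down, gripper open.
Joint ranges: [-2.75, 2.75], [-0.82, 2.05], [0.23, 2.67], [-1.56, 4.7], [0.09, 2.69], [-2.92, 2.92]. Speed limits (rad/s): [1.89, 1.89, 2.39, 3.01, 3.01, 3.01].

### API

Orientations are given as a unit quaternion [w, x, y, z].
In Python, from plant import manip, imaging, job gives the robot as it stands.
- The arm moves only by the shell command python3 -m creep 'ROWS'. ROWS is a JSON object of lists of equal length, an entry for each row: "offset": the shift along the tool's x, y, z each as a share of 0.2 m, from -1 to 1, a list of three; "dr": the turn, a rotation vector about the tool's x, y, z each as a share of pi rad, from -1 to 1, a list of three; "claw": the closure, from -1 (fully open) to 1 (shut). In form: {"offset": [[tx, ty, tz], ...], "dr": [[wx, wy, wz], ...], "claw": [claw, ...]}. A call has 1 to 8 rows; each row is the pose to reach, as a shift and turn from the pose measured when the call began, along the tool's axes at that moment, turning the shorter way round; what a row does not reach only later rows make up. A row lasts 1/10 s, in which the tool goes at most 50 mm and 8.59 degrees, less where a joint would pass 70% of its speed; a pose out of reach is approached as far as the arm can. A call with a number of a shift or a turn outside -1 to 1 is refused whole. A call with a gripper value outside its range is refused whole. The fingers move at their own pace and stop on an object; the grip force is fixed at half the most. Time passes only in rows, so rows that repeat a pose let the fingers close. It gives the time, the measured TCP pose, the force and the opening at its end, in the units of the state.
- manip.state(): the state, without advancing time (a new reading comes with each control period).
- imaging.grab_frame(name): name is "scene" or "side" or "wrist"; returns a dict with "color" (480x640x3 uint8, red, green, blue), "K" (3x3 intrinsics, pixels), "extrinsics" (4x4, takes a point from camera to world coordinates). Camera axes: x right, y up, looking along -z (the intrinsics and any distortion apply to the point x, -y, -z); pixel columns grow to the right and rows downward; lengths in m; the calibration is good to about 2 mm. A picture is of the moment at which its call begins. There is no depth.
- job.close_job(): hands the job in, once; it reports no verdict.
The state is a dict: "time": time; "q": joint angles; "qd": joint speeds; "joint_efforts": joint torques, N m; "eef_pos": TCP position; "eef_rot": TCP orientation; "force": force on the tool from outside, world axes, zero at the start; "wrist_torque": the same for the moment, N m; "grip_width": opening from 0.0 (shut) to 1.0 (fully open).
Only numpy, scipy, OpenCV 4.12 (cv2) and the standard library are available. Lean on these libraries where they do the work, as an engineer would, in place of code of your own. Each camera call takes 0.05 s, during which the arm holds its last target.

### The job

The drawer key has slipped into the narrow cable tunnel on the desk and is caught there behind a rib at one side of the mouth, under a spring. Take the hooked pick from its stand, reach into the mouth, catch the key's eye and gently draw the key past the rib and right out, so that it lies flat on the desk clear of the mouth, then hang the pick back upright in its stand. Feel your way: never push or pull hard on the key or the tunnel, and leave the other things alone.

Things in the scene. Friction and masses are not known exactly. Their poses are not given: they have to be found in the camera images.
- tunnel: grey cable tunnel fixed to the desk, blue rim round its open end. Origin on the desk, middle of that mouth; +x runs inward, y across, z up. 125 mm long, 78 wide; inside 46 wide, 26 high, no floor, far end closed; walls 4, frosted roof 3 mm with a 4.5 mm sight slit. A rib juts 17 mm from ONE side wall (either; feel which), rounded, at x = 8 to 14 mm: the key's head passes only on its open side.
- key: key flat on the desk in the tunnel, 5 mm thick: yellow round head 25 mm across with a 10 mm round eye right through it, steel blade 8 mm wide, round end. Origin under the eye's centre, at the underside; +x along the blade to its end at x = 47 mm, z up. At the start the eye is 34 to 44 mm inside the mouth, near the tunnel's middle line, blade pointing inward; pulled straight, the head catches on the rib.
- key_tail (a point): end of the key's blade, half way up its thickness
- pick: hooked pick, 0.12 kg, hanging upright in its stand. Origin on the shaft's axis level with the hook tip's end; z up, +x along the reach arm. Orange handle to grip, 18 x 18 mm square, z = 50 to 122 mm; black collar 40 (x) x 30 (y) mm, z = 44 to 50 mm; below it a round 6 mm shaft down to the arm, a round 6 mm bar out to x = 75 mm with its axis at z = 11 mm.
- pick_tip (a point): flat lower end of the hook tip, a round 6 mm pin that turns down from the end of the pick's arm; at x = 75, y = 0, z = 0 mm in the pick's frame. The arm's underside is 8 mm and its top 14 mm above this point
- stand: wooden stand, fixed: base 120 x 60 x 5 mm, two upright cheeks 12 mm thick, 16 mm apart, tops 52 mm above the desk, from x = -30 to +70 mm. Origin on the desk below the shaft's place; +x is the way the arm points, y across the gap, open above and at both ends. The pick goes straight up and down, arm and shaft in the gap, collar resting on the cheeks (its origin then at z = 8 mm).
- parts_tub: clear plastic tub of small parts, 90 x 90 x 64 mm, bystander; origin under its centre
- stapler: blue stapler, 44 x 128 x 30 mm, bystander; origin under its centre
- phone: phone in a red case, 79 x 152 x 10 mm, bystander; origin under its centre
- spring (a point): where the steel spring pad (round, 33 mm wide) in the tunnel presses on the key's blade, 68 mm inside the mouth, 5 mm above the desk. It presses down with about 2 N, is clear of the key's eye at the start, and stops 2 mm above the desk once the key is gone. Drawing the key out takes about 2 to 4 N.
Things that resemble listed ones, but are neither listed nor needed, are in the scene too. Leave any purple look-alike of the pick alone.

How it is judged:
By the outcome, as a careful person would: the job done as asked, in the order asked, and still so for the second after the job is handed in, with the robot touching nothing.
It also fails if it takes over 69 s, if anything falls off the work surface, if the arm or the gripper's body presses on something with over 40 N, if the wrist force passes 120 N, or if a joint passes its speed limit or range.

## Working session

There is one attempt and no reset: what is moved stays moved. The work goes in short steps, Python scripts to look and compute and a shell command to move; the robot and the scene stay as the last step left them, time stands still between calls to the robot, and variables do not carry over. Pictures are saved under pics/ and viewed, and the job is handed in when it is done.

```bash
ls; mkdir -p pics
python3 - <<'E'
from plant import manip, imaging, job
import cv2
print(manip.state(), manip.tcp_to_grasp)
for n in ["scene","side","wrist"]:
    f=imaging.grab_frame(n); cv2.imwrite(f"pics/a_{n}.png",f["color"][:,:,::-1]); print(n,f["K"].tolist(),f["extrinsics"].round(4).tolist(), [k for k in f])
E
```

```text
pics
{'time': 0.0, 'q': array([-1.19559372e+00,  4.80858590e-01,  1.59691744e+00, -6.59026913e-06,
        1.06509582e+00, -4.66035823e-02]), 'qd': array([ 4.89045750e-04, -6.73467917e-04, -7.90267400e-04, -5.57180168e-04,
        2.15341833e-05, -2.25537653e-04]), 'joint_efforts': array([-8.55691524e-04, -9.50652981e+01, -4.30172753e+01, -2.02186351e-05,
        1.23695447e-02, -2.35368810e-05]), 'eef_pos': array([ 0.26605113, -0.59281607,  0.40403866]), 'eef_rot': array([ 0.59322417,  0.38451009,  0.59396214, -0.38398704]), 'force': array([ 0.41716834,  0.58643531, -0.81992999]), 'wrist_torque': array([ 0.03117277,  0.01713581, -0.0255883 ]), 'grip_width': 0.9999890549277813} 0.1547
scene [[583.335352502157, 0.0, 315.1320174638604], [0.0, 583.335352502157, 241.54937674113617], [0.0, 0.0, 1.0]] [[0.8097, 0.4365, -0.3923, -0.2031], [-0.5869, 0.6055, -0.5375, -1.1894], [0.003, 0.6654, 0.7464, 1.3919], [0.0, 0.0, 0.0, 1.0]] ['color', 'K', 'extrinsics']
side [[498.9459702016965, 0.0, 321.8364154145842], [0.0, 498.9459702016965, 243.2566224749306], [0.0, 0.0, 1.0]] [[-0.8073, 0.3895, -0.4433, -0.1034], [-0.5897, -0.5034, 0.6316, 0.679], [0.0229, 0.7713, 0.6361, 0.9418], [0.0, 0.0, 0.0, 1.0]] ['color', 'K', 'extrinsics']
wrist [[398.2131357299013, 0.0, 312.18762574518274], [0.0, 398.2131357299013, 235.71802234301654], [0.0, 0.0, 1.0]] [[0.4108, 0.8751, 0.2559, 0.3314], [-0.9117, 0.3946, 0.1144, -0.5627], [-0.0009, -0.2803, 0.9599, 0.3744], [0.0, 0.0, 0.0, 1.0]] ['color', 'K', 'extrinsics']
```

View pics/a_scene.png

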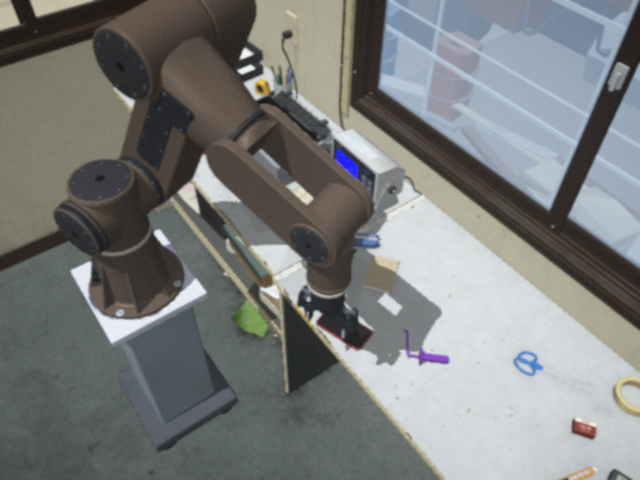

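View pics/a_side.png

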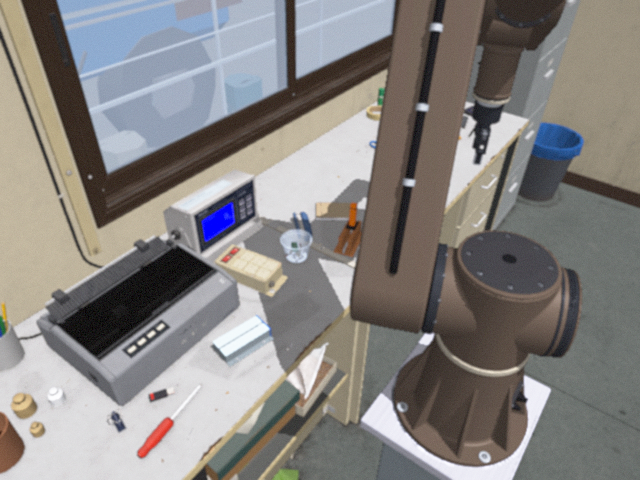

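View pics/a_wrist.png

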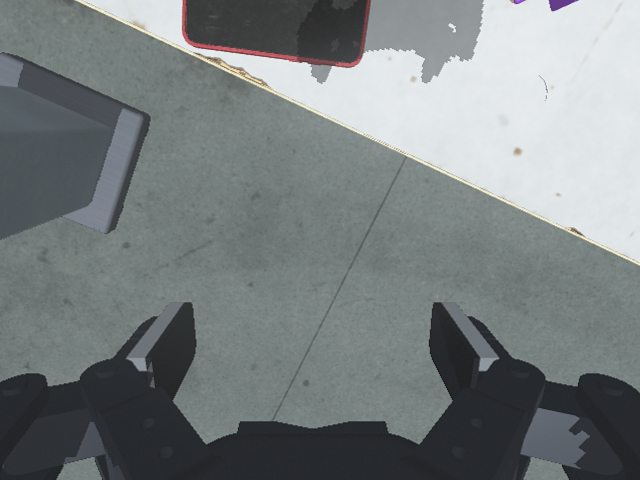

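```bash
cat > h.py <<'E'
from plant import manip, imaging, job
import cv2, numpy as np
from scipy.spatial.transform import Rotation as R
def grab(n,name):
    f=imaging.grab_frame(n); cv2.imwrite(f"pics/{name}.png",f["color"][:,:,::-1]); np.savez(f"pics/{name}.npz",**f); return f
def load(name): return np.load(f"pics/{name}.npz")
def ray(f,u,v):
    K=f["K"];E=f["extrinsics"]; d=np.array([(u-K[0,2])/K[0,0],-(v-K[1,2])/K[1,1],-1.]); return E[:3,3],E[:3,:3]@d
def onz(f,u,v,z=0):
    o,d=ray(f,u,v); return o+d*(z-o[2])/d[2]
def proj(f,p):
    E=f["extrinsics"];K=f["K"]; c=E[:3,:3].T@(np.asarray(p)-E[:3,3]); x=np.array([c[0],-c[1],-c[2]]); x=x/x[2]; return (K@x)[:2]
def crop(name,u0,v0,u1,v1,s,out):
    im=cv2.imread(f"pics/{name}.png")[v0:v1,u0:u1]; cv2.imwrite(f"pics/{out}.png",cv2.resize(im,None,fx=s,fy=s,interpolation=cv2.INTER_CUBIC))
def rot(st=None):
    q=(st or manip.state())["eef_rot"]; return R.from_quat([q[1],q[2],q[3],q[0]])
def plan(pos,M=None):
    """shares for target TCP pos & rotation matrix M"""
    s=manip.state(); r=rot(s); off=r.inv().apply(np.asarray(pos)-s["eef_pos"])/0.2
    dr=np.zeros(3) if M is None else (r.inv()*R.from_matrix(M)).as_rotvec()/np.pi
    print("off",off.round(4).tolist(),"dr",dr.round(4).tolist()); return off,dr
def st():
    s=manip.state(); print("t",round(s["time"],2),"pos",s["eef_pos"].round(4).tolist(),"F",s["force"].round(2).tolist(),"T",s["wrist_torque"].round(2).tolist(),"g",round(s["grip_width"],3)); return s
E
python3 - <<'E'
from h import *
crop("a_side",180,160,420,340,3.3,"c1")
crop("a_scene",230,180,470,360,3.3,"c2")
print(rot().as_matrix().round(3))
f={"K":np.array([[498.9459702016965, 0.0, 321.8364154145842], [0.0, 498.9459702016965, 243.2566224749306], [0,0,1]]),"extrinsics":np.array([[-0.8073, 0.3895, -0.4433, -0.1034], [-0.5897, -0.5034, 0.6316, 0.679], [0.0229, 0.7713, 0.6361, 0.9418],[0,0,0,1]])}
for p in [(350,230),(242,340),(250,268),(295,250)]: print(p,onz(f,*p))
E
```

```text
[[-0.     0.912  0.409]
 [ 0.001  0.409 -0.912]
 [-1.     0.    -0.001]]
(350, 230) [ 5.22223337e-01 -3.60836176e-01  1.11022302e-16]
(242, 340) [0.48955805 0.15443398 0.        ]
(250, 268) [ 0.64739774 -0.04610933  0.        ]
(295, 250) [ 0.59661141 -0.18330232  0.        ]
```

View pics/c1.png

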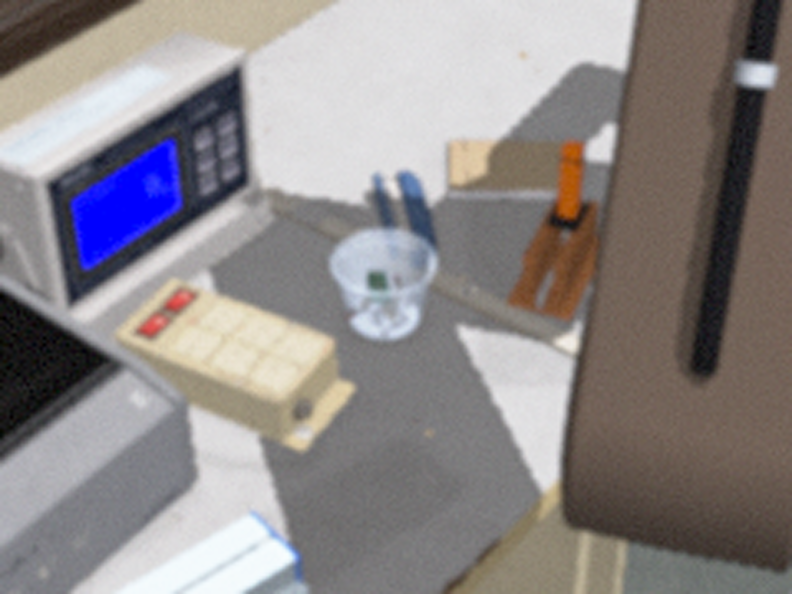

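View pics/c2.png

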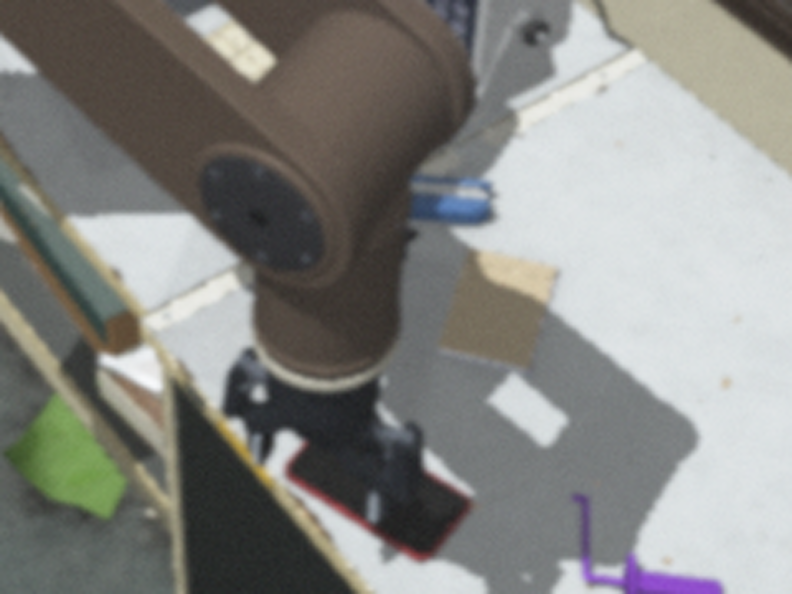

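```bash
python3 -m creep '{"offset":[[-0.3,0.8,-0.66],[-0.3,0.8,-0.66],[-0.3,0.8,-0.66],[-0.3,0.8,-0.66],[-0.3,0.8,-0.66]],"dr":[[0,0,0],[0,0,0],[0,0,0],[0,0,0],[0,0,0]],"claw":[-1,-1,-1,-1,-1]}'
python3 -m creep '{"offset":[[-0.3,0.8,-0.66],[-0.3,0.8,-0.66],[-0.3,0.8,-0.66],[-0.3,0.8,-0.66],[-0.3,0.8,-0.66],[-0.3,0.8,-0.66]],"dr":[[0,0,0],[0,0,0],[0,0,0],[0,0,0],[0,0,0],[0,0,0]],"claw":[-1,-1,-1,-1,-1,-1]}'
python3 - <<'E'
from h import *
for n in ["scene","side","wrist"]: f=grab(n,"b_"+n)
s=st(); print(f["extrinsics"].round(3))
E
```

```text
time: 0.65
eef_pos: [0.3593, -0.4037, 0.4656]
eef_rot: [0.594, 0.384, 0.594, -0.383]
force: [-0.1, -0.5, -0.6]
grip_width: 1.001
time: 1.25
eef_pos: [0.4519, -0.2158, 0.5267]
eef_rot: [0.595, 0.383, 0.594, -0.382]
force: [-0.2, -0.9, 0.0]
grip_width: 1.001
t 1.4 pos [0.4506, -0.2181, 0.5254] F [-0.4, 0.48, 0.11] T [0.03, 0.01, -0.03] g 0.997
[[ 0.414  0.874  0.255  0.516]
 [-0.91   0.397  0.116 -0.187]
 [-0.    -0.28   0.96   0.496]
 [ 0.     0.     0.     1.   ]]
```

View pics/b_scene.png

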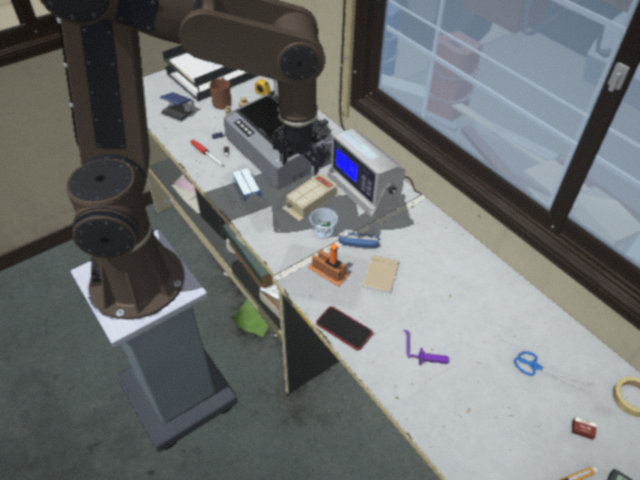

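View pics/b_side.png

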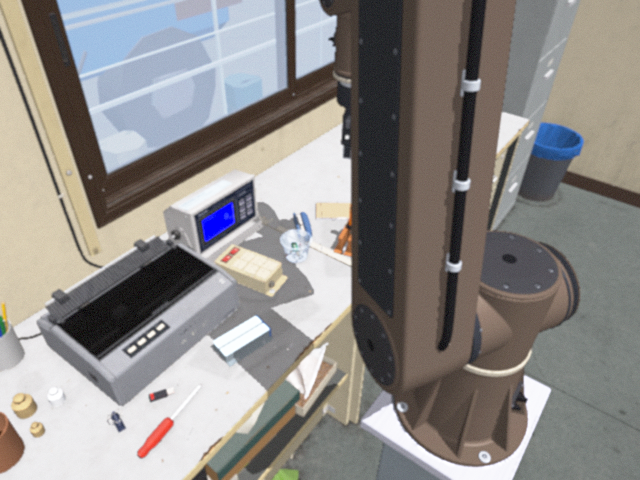

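View pics/b_wrist.png

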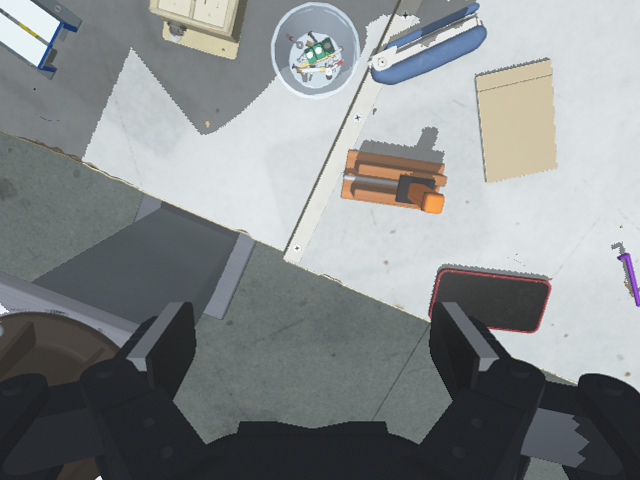

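Run:
```python
from h import *
crop("b_wrist",320,120,470,230,5,"c3")
crop("b_wrist",0,0,120,90,6,"c4")
```

```text
(no output)
```

View pics/c3.png

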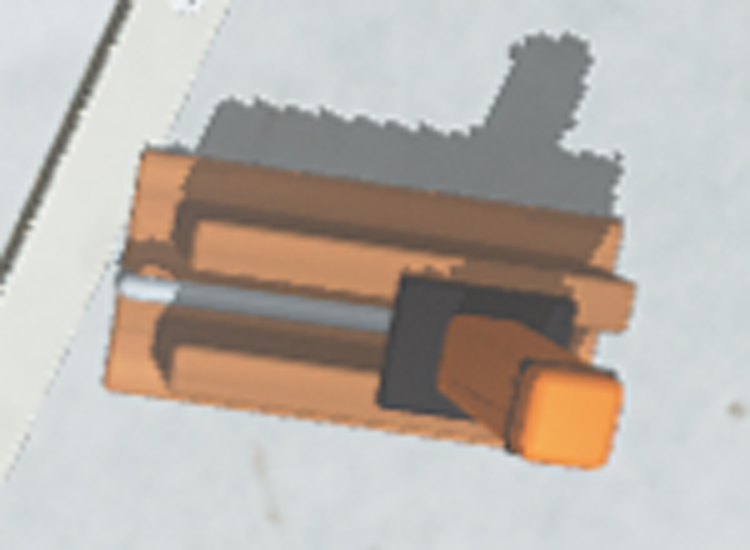

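View pics/c4.png

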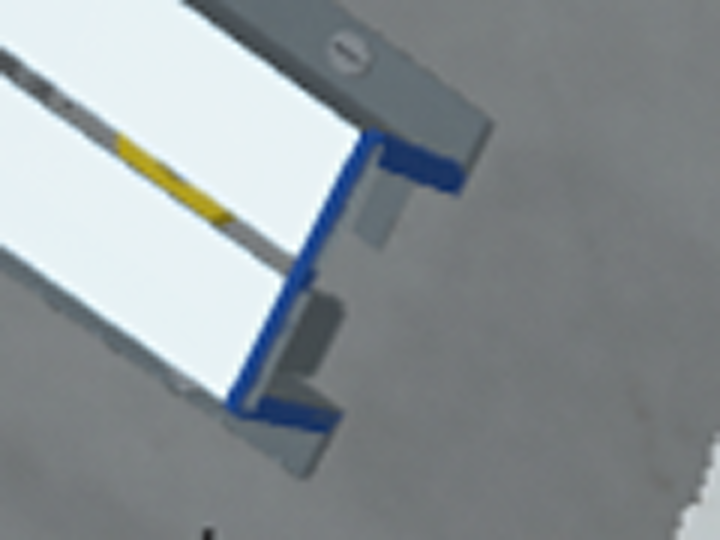

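Run:
```python
from h import *
f=load("b_wrist")
P=lambda u,v,z: onz(f,320+u/5,120+v/5,z)
h=[P(*c,0.130) for c in [(533,362),(622,375),(607,468),(515,455)]]
for p in h: print("handle",p.round(4))
c=np.mean(h,0);print("center",c.round(4),[np.linalg.norm(h[i]-h[(i+1)%4]).round(4) for i in range(4)])
def ang(a,b): d=b-a; return np.degrees(np.arctan2(d[1],d[0])).round(2)
print("edges",ang(h[1],h[0]),ang(h[2],h[3]))
col=[P(*c,0.058) for c in [(402,270),(378,405),(575,297)]]
print("collar x edge ang",ang(col[2],col[0]),"len",np.linalg.norm(col[2]-col[0]),"y",np.linalg.norm(col[1]-col[0]), ang(col[1],col[0]))
ch=[P(*c,0.052) for c in [(195,220),(632,285),(170,345),(165,392)]]
print("cheek top ang",ang(ch[1],ch[0]), np.linalg.norm(ch[1]-ch[0]))
b=[P(*c,0.005) for c in [(145,150),(622,220),(107,388)]]
print("base",ang(b[1],b[0]),np.linalg.norm(b[1]-b[0]),np.linalg.norm(b[2]-b[0]),ang(b[2],b[0]))
e=P(122,288,0.019);print("arm end",e, np.linalg.norm((e-c)[:2]),ang(c,e))
Q=lambda u,v,z: onz(f,u/6,v/6,z)
m=[Q(372,133,.029),Q(232,407,.029)]
print("mouth roof",m,np.linalg.norm(m[0]-m[1]),"mid",np.mean(m,0),ang(m[1],m[0])+90)
k=[Q(115,145,.005),Q(230,218,.005)];print("yellow",k,np.linalg.norm(k[0]-k[1]),ang(k[1],k[0]))
```

```text
handle [ 0.501  -0.3107  0.13  ]
handle [ 0.5057 -0.3269  0.13  ]
handle [ 0.4891 -0.3332  0.13  ]
handle [ 0.4842 -0.3162  0.13  ]
center [ 0.495  -0.3218  0.13  ] [np.float64(0.0169), np.float64(0.0178), np.float64(0.0177), np.float64(0.0178)]
edges 106.15 106.31
collar x edge ang 105.68 len 0.03888159600413683 y 0.030260430127831847 17.8
cheek top ang 106.11 0.09881251308320542
base 106.29 0.11801355391534017 0.05882619052914052 16.64
arm end [ 0.47145897 -0.24987665  0.019     ] 0.07565240419475115 108.15
mouth roof [array([0.49677278, 0.09427031, 0.029     ]), array([0.44227594, 0.1060264 , 0.029     ])] 0.05575044226176318 mid [0.46952436 0.10014835 0.029     ] 77.83
yellow [array([0.47410001, 0.15160698, 0.005     ]), array([0.47074367, 0.12926524, 0.005     ])] 0.022592442295795188 81.46
```

Run:
```python
from h import *
f=load("b_wrist")
o=np.array([.4695,.1001,0]);a=np.radians(77.9);X=np.array([np.cos(a),np.sin(a),0]);Y=np.array([-X[1],X[0],0])
for y in (-27,-23,-6,0,6,23,27):
  for x in (0,8,14):
    print(y,x,[tuple((proj(f,o+X*x/1e3+Y*y/1e3+[0,0,z/1e3])*6).round(0)) for z in (0,26,29)])
```

```text
-27 0 [(np.float64(463.0), np.float64(174.0)), (np.float64(380.0), np.float64(142.0)), (np.float64(370.0), np.float64(138.0))]
-27 8 [(np.float64(425.0), np.float64(145.0)), (np.float64(339.0), np.float64(112.0)), (np.float64(328.0), np.float64(107.0))]
-27 14 [(np.float64(396.0), np.float64(124.0)), (np.float64(308.0), np.float64(89.0)), (np.float64(297.0), np.float64(85.0))]
-23 0 [(np.float64(453.0), np.float64(192.0)), (np.float64(370.0), np.float64(162.0)), (np.float64(360.0), np.float64(158.0))]
-23 8 [(np.float64(415.0), np.float64(164.0)), (np.float64(329.0), np.float64(132.0)), (np.float64(318.0), np.float64(128.0))]
-23 14 [(np.float64(386.0), np.float64(143.0)), (np.float64(298.0), np.float64(109.0)), (np.float64(287.0), np.float64(105.0))]
-6 0 [(np.float64(412.0), np.float64(272.0)), (np.float64(327.0), np.float64(246.0)), (np.float64(316.0), np.float64(243.0))]
-6 8 [(np.float64(374.0), np.float64(244.0)), (np.float64(286.0), np.float64(217.0)), (np.float64(275.0), np.float64(213.0))]
-6 14 [(np.float64(345.0), np.float64(224.0)), (np.float64(255.0), np.float64(195.0)),
[... 850 characters left out ...]
(255.0), np.float64(386.0)), (np.float64(244.0), np.float64(384.0))]
23 8 [(np.float64(305.0), np.float64(377.0)), (np.float64(215.0), np.float64(358.0)), (np.float64(204.0), np.float64(355.0))]
23 14 [(np.float64(276.0), np.float64(357.0)), (np.float64(184.0), np.float64(337.0)), (np.float64(173.0), np.float64(334.0))]
27 0 [(np.float64(334.0), np.float64(422.0)), (np.float64(245.0), np.float64(405.0)), (np.float64(235.0), np.float64(403.0))]
27 8 [(np.float64(296.0), np.float64(396.0)), (np.float64(205.0), np.float64(377.0)), (np.float64(194.0), np.float64(375.0))]
27 14 [(np.float64(267.0), np.float64(375.0)), (np.float64(175.0), np.float64(356.0)), (np.float64(163.0), np.float64(353.0))]
```

```bash
python3 -m creep '{"offset":[[0.95,0.295,-0.9],[0.95,0.295,-0.9],[0.95,0.295,-0.9],[0.95,0.295,-0.9],[0.95,0.295,-0.9],[0.95,0.295,-0.9],[0.95,0.295,-0.9]],"dr":[[0,0,0],[0,0,0],[0,0,0],[0,0,0],[0,0,0],[0,0,0],[0,0,0]],"claw":[-1,-1,-1,-1,-1,-1,-1]}'
python3 -m creep '{"offset":[[0.45,0,0],[0.45,0,0],[0.45,0,0]],"dr":[[0,0,0],[0,0,0],[0,0,0]],"claw":[-1,-1,-1]}'
python3 - <<'E'
from h import *
f=grab("wrist","d_wrist")
s=st(); print(f["extrinsics"].round(3))
E
```

```text
time: 2.1
eef_pos: [0.4292, -0.0292, 0.3335]
eef_rot: [0.592, 0.383, 0.596, -0.384]
force: [-0.1, -0.6, 1.5]
grip_width: 0.999
time: 2.4
eef_pos: [0.4276, -0.0303, 0.2405]
eef_rot: [0.59, 0.382, 0.598, -0.385]
force: [0.6, 0.9, -0.3]
grip_width: 1.001
t 2.45 pos [0.4284, -0.0302, 0.2427] F [-0.08, -0.23, 1.36] T [0.03, -0.01, 0.05] g 1.002
[[ 0.412  0.871  0.266  0.493]
 [-0.911  0.396  0.114 -0.   ]
 [-0.006 -0.289  0.957  0.21 ]
 [ 0.     0.     0.     1.   ]]
```

View pics/d_wrist.png

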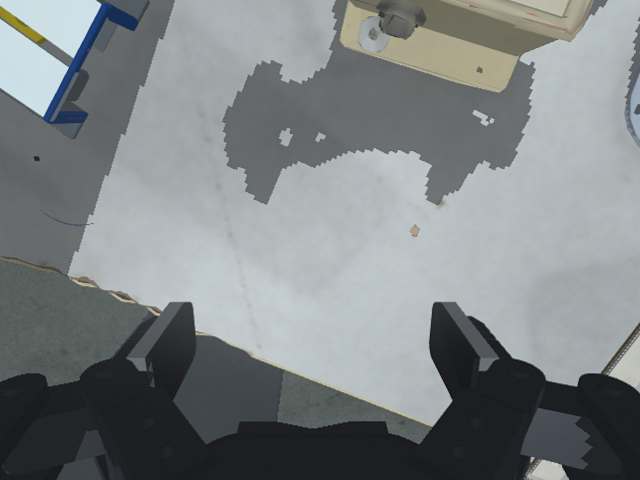

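Run:
```python
from h import *
crop("d_wrist",0,0,150,140,5,"c5")
f=load("d_wrist")
o=np.array([.4695,.1001,0]);a=np.radians(77.9);X=np.array([np.cos(a),np.sin(a),0]);Y=np.array([-X[1],X[0],0])
for y in (-27,-23,-6,0,6,23,27):
  for x in (0,8):
    print(y,x,[tuple((proj(f,o+X*x/1e3+Y*y/1e3+[0,0,z/1e3])*5).round(0).astype(int)) for z in (0,26,29)])
```

```text
-27 0 [(np.int64(685), np.int64(116)), (np.int64(551), np.int64(46)), (np.int64(532), np.int64(37))]
-27 8 [(np.int64(611), np.int64(60)), (np.int64(464), np.int64(-19)), (np.int64(444), np.int64(-29))]
-23 0 [(np.int64(665), np.int64(153)), (np.int64(528), np.int64(90)), (np.int64(509), np.int64(81))]
-23 8 [(np.int64(590), np.int64(98)), (np.int64(441), np.int64(25)), (np.int64(421), np.int64(16))]
-6 0 [(np.int64(580), np.int64(308)), (np.int64(434), np.int64(269)), (np.int64(414), np.int64(264))]
-6 8 [(np.int64(507), np.int64(255)), (np.int64(349), np.int64(208)), (np.int64(327), np.int64(201))]
0 0 [(np.int64(551), np.int64(362)), (np.int64(402), np.int64(330)), (np.int64(381), np.int64(326))]
0 8 [(np.int64(478), np.int64(309)), (np.int64(317), np.int64(270)), (np.int64(295), np.int64(265))]
6 0 [(np.int64(522), np.int64(414)), (np.int64(370), np.int64(391)), (np.int64(349), np.int64(387))]
6 8 [(np.int64(449), np.int64(363)), (np.int64(286), np.int64(331)), (np.int64(264), np.int64(327))]
23 0 [(np.int64(443), np.int64(559)), (np.int64(283), np.int64(556)), (np.int64(262), np.int64(556))]
23 8 [(np.int64(371), np.int64(509)), (np.int64(200), np.int64(500)), (np.int64(177), np.int64(498))]
27 0 [(np.int64(425), np.int64(592)), (np.int64(263), np.int64(594)), (np.int64(242), np.int64(594))]
27 8 [(np.int64(353), np.int64(543)), (np.int64(181), np.int64(538)), (np.int64(157), np.int64(537))]
```

View pics/c5.png

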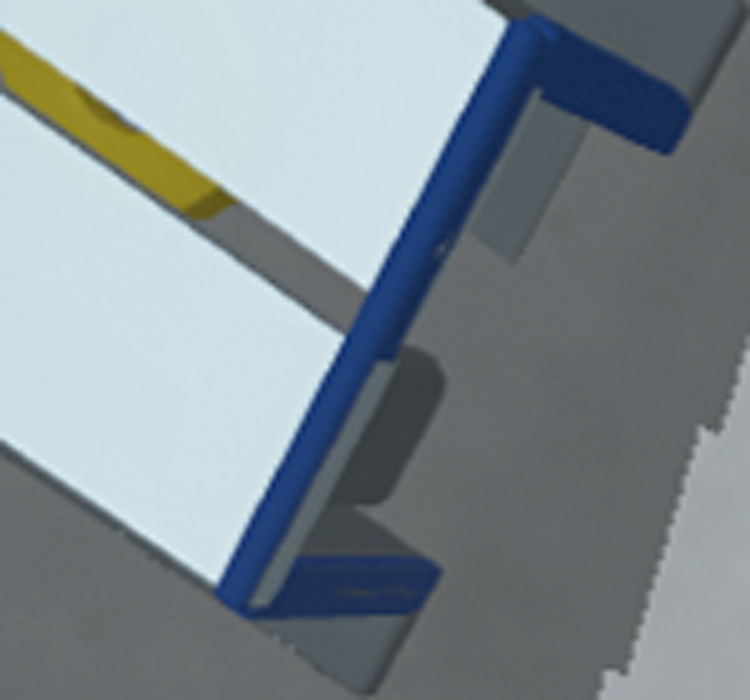

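```bash
python3 -m creep '{"offset":[[-0.3,0.23,-0.66],[-0.3,0.23,-0.66],[-0.3,0.23,-0.66],[-0.3,0.23,-0.66],[-0.3,0.23,-0.66]],"dr":[[0,0,0],[0,0,0],[0,0,0],[0,0,0],[0,0,0]],"claw":[-1,-1,-1,-1,-1]}'
python3 - <<'E'
from h import *
f=grab("wrist","e_wrist")
s=st(); print(f["extrinsics"].round(3))
E
```

```text
time: 2.95
eef_pos: [0.4174, 0.1094, 0.306]
eef_rot: [0.592, 0.383, 0.596, -0.383]
force: [0.7, -0.3, -0.8]
grip_width: 1.002
t 3.0 pos [0.4172, 0.1086, 0.3051] F [-0.45, -0.6, 0.2] T [0.01, -0.09, 0.02] g 0.995
[[ 0.414  0.872  0.259  0.482]
 [-0.91   0.398  0.114  0.14 ]
 [-0.004 -0.283  0.959  0.276]
 [ 0.     0.     0.     1.   ]]
```

View pics/e_wrist.png

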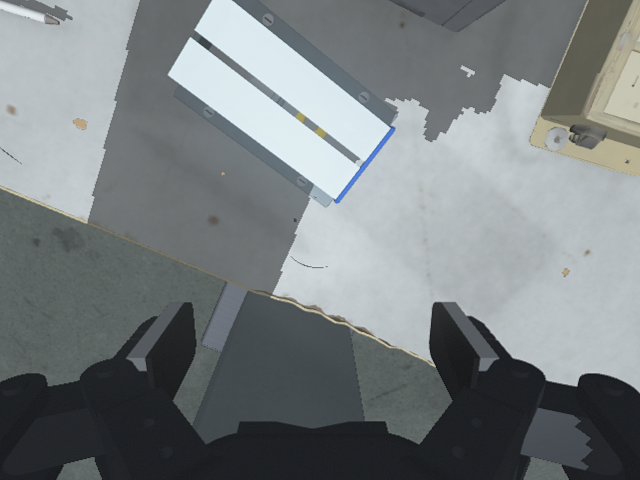

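Run:
```python
from h import *
crop("e_wrist",260,80,400,210,5,"c6")
```

```text
(no output)
```

View pics/c6.png

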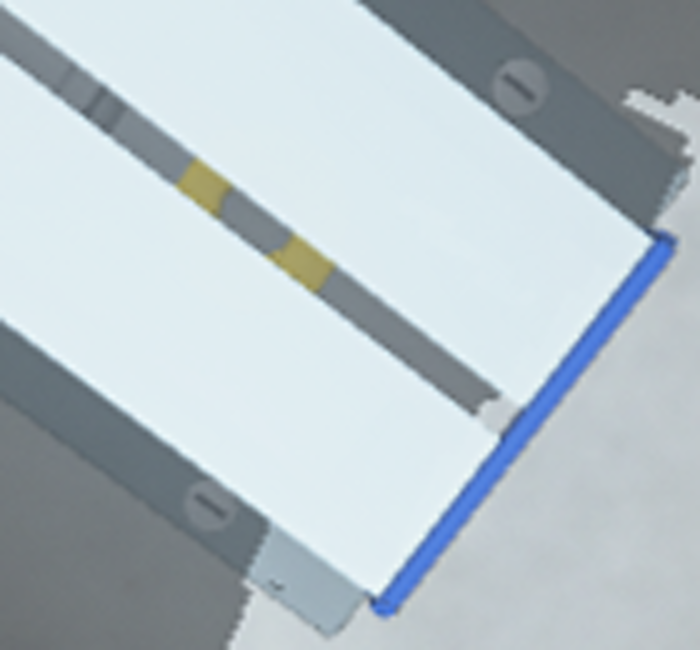

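Run:
```python
from h import *
f=load("e_wrist")
P=lambda u,v,z: onz(f,260+(u+.5)/5-.5,80+(v+.5)/5-.5,z)
# tunnel frame: roof top corners of mouth z=.029, roof edge lines
m0,m1=P(657,240,.029),P(376,600,.029)
print(m0,m1,np.linalg.norm(m0-m1))
r0=[P(358,0,.029),P(650,237,.029)]; r1=[P(0,318,.029),P(370,600,.029)]
ang=lambda a,b: np.degrees(np.arctan2(*(b-a)[[1,0]]))
print("yaw",ang(r0[1],r0[0]),ang(r1[1],r1[0]),ang(m1,m0)+90)
s=[P(0,28,.029),P(500,415,.029)];print("slit yaw",ang(s[1],s[0]))
a=np.radians(np.mean([ang(r0[1],r0[0]),ang(r1[1],r1[0]),ang(s[1],s[0])]));print(np.degrees(a))
X=np.array([np.cos(a),np.sin(a),0]);Y=np.array([-X[1],X[0],0])
o=(m0+m1)/2;o[2]=0;print("o",o)
loc=lambda p:(np.array([(p-o)@X,(p-o)@Y])*1e3).round(1)
print("slit mid-y",loc(P(490,418,.029)),loc(P(0,30,.029)))
im=cv2.imread("pics/e_wrist.png"); hsv=cv2.cvtColor(cv2.resize(im[80:210,260:400],None,fx=5,fy=5,interpolation=cv2.INTER_CUBIC),cv2.COLOR_BGR2HSV)
mk=cv2.inRange(hsv,(20,60,60),(35,255,255))
cs,_=cv2.findContours(mk,cv2.RETR_EXTERNAL,cv2.CHAIN_APPROX_NONE)
for c in cs:
    if cv2.contourArea(c)<200: continue
    pts=np.array([loc(P(*p[0],.005)) for p in c]); print("contour",cv2.contourArea(c)); 
    for yb in np.arange(np.floor(pts[:,1].min()),pts[:,1].max()+.5,.5):
        q=pts[abs(pts[:,1]-yb)<.26]
        if len(q): print(yb,q[:,0].min(),q[:,0].max())
```

```text
[0.49667001 0.09563258 0.029     ] [0.4431977  0.10745997 0.029     ] 0.0547647261445374
yaw 77.55238099033444 77.07822639823 77.52771546884244
slit yaw 77.73894935219461
77.45651891358635
o [0.46993386 0.10154628 0.        ]
slit mid-y [2.7 1.1] [76.3  0.6]
contour 1738.0
-1.5 28.1 34.6
-1.0 27.9 34.7
-0.5 28.0 34.6
0.0 28.0 34.6
0.5 28.0 34.7
1.0 27.9 34.8
1.5 27.9 35.3
2.0 27.9 35.5
2.5 27.9 35.8
3.0 29.0 35.6
contour 1494.5
-1.5 45.1 50.4
-1.0 44.8 50.6
-0.5 44.9 50.7
0.0 45.1 50.7
0.5 45.0 50.6
1.0 44.8 50.6
1.5 44.5 50.6
2.0 44.5 50.6
2.5 44.3 50.6
3.0 44.8 50.5
```

```bash
cat >> h.py <<'E'
def M_yaw(zdeg):
    """tool-down matrix with jaw axis z at world angle zdeg"""
    a=np.radians(zdeg); z=np.array([np.cos(a),np.sin(a),0]); x=np.array([0,0,-1.]); return np.stack([x,np.cross(z,x),z],1)
E
python3 - <<'E'
from h import *
plan([.495,-.322,.33],M_yaw(-73.8))
E
```

```text
off [-0.1318, -0.5314, 2.1217] dr [0.0449, -0.0014, 0.0015]
```

```bash
python3 -m creep '{"offset":[[-0.1,-0.25,1],[-0.1,-0.25,1],[-0.1,-0.25,1],[-0.1,-0.25,1],[-0.1,-0.25,1]],"dr":[[0,0,0],[0,0,0],[0,0,0],[0,0,0],[0,0,0]],"claw":[-1,-1,-1,-1,-1]}'
python3 -m creep '{"offset":[[-0.1,-0.25,1],[-0.1,-0.25,1],[-0.1,-0.25,1],[-0.1,-0.25,1],[-0.1,-0.25,1]],"dr":[[0.045,0,0],[0.045,0,0],[0.045,0,0],[0.045,0,0],[0.045,0,0]],"claw":[-1,-1,-1,-1,-1]}'
python3 - <<'E'
from h import *
f=grab("wrist","f_wrist")
s=st(); print(f["extrinsics"].round(3)); plan([.495,-.322,.33],M_yaw(-73.8))
E
```

```text
time: 3.5
eef_pos: [0.4546, -0.1005, 0.3257]
eef_rot: [0.592, 0.385, 0.594, -0.386]
force: [0.2, 0.4, 0.1]
grip_width: 0.999
time: 4.0
eef_pos: [0.4896, -0.3096, 0.3464]
eef_rot: [0.563, 0.427, 0.563, -0.428]
force: [0.1, -0.5, 0.0]
grip_width: 1.0
t 4.05 pos [0.4896, -0.3093, 0.3462] F [-0.69, -1.38, -0.91] T [-0.02, 0.03, -0.02] g 1.0
[[ 0.27   0.924  0.272  0.558]
 [-0.963  0.258  0.077 -0.29 ]
 [ 0.001 -0.282  0.959  0.316]
 [ 0.     0.     0.     1.   ]]
off [0.081, 0.0093, 0.0683] dr [-0.0037, 0.0001, 0.0007]
```

View pics/f_wrist.png

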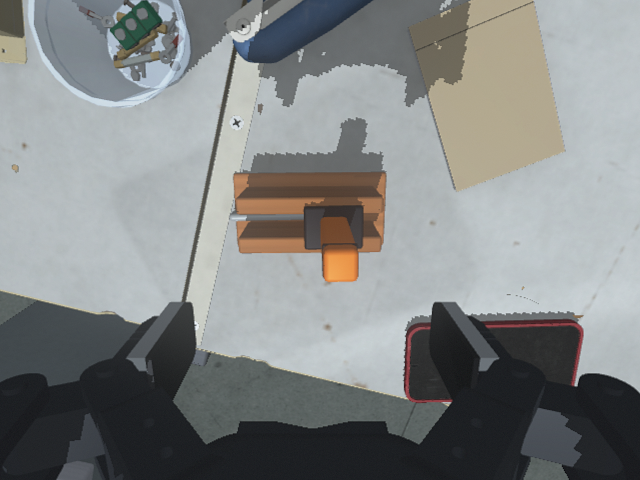

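Run:
```python
from h import *
crop("f_wrist",220,160,400,295,4.4,"c7")
f=load("f_wrist")
h=[onz(f,*c,.13) for c in [(323,246),(357,246),(358,281),(324,282)]]
print(np.mean(h,0),[np.linalg.norm(h[i]-h[i-1]).round(4) for i in range(4)])
col=[onz(f,*c,.058) for c in [(305.5,205.5),(363,206)]]; print(col,np.degrees(np.arctan2(*(col[0]-col[1])[[1,0]])))
b=[onz(f,*c,.005) for c in [(235,172),(386,172)]]; print(np.degrees(np.arctan2(*(b[0]-b[1])[[1,0]])),np.linalg.norm(b[0]-b[1]))
```

```text
[ 0.49531337 -0.32208417  0.13      ] [np.float64(0.0191), np.float64(0.0167), np.float64(0.0186), np.float64(0.0172)]
[array([ 0.50415024, -0.3004007 ,  0.058     ]), array([ 0.51408329, -0.33715314,  0.058     ])] 105.12394892134671
105.63502593408971 0.11757898002975666
```

View pics/c7.png

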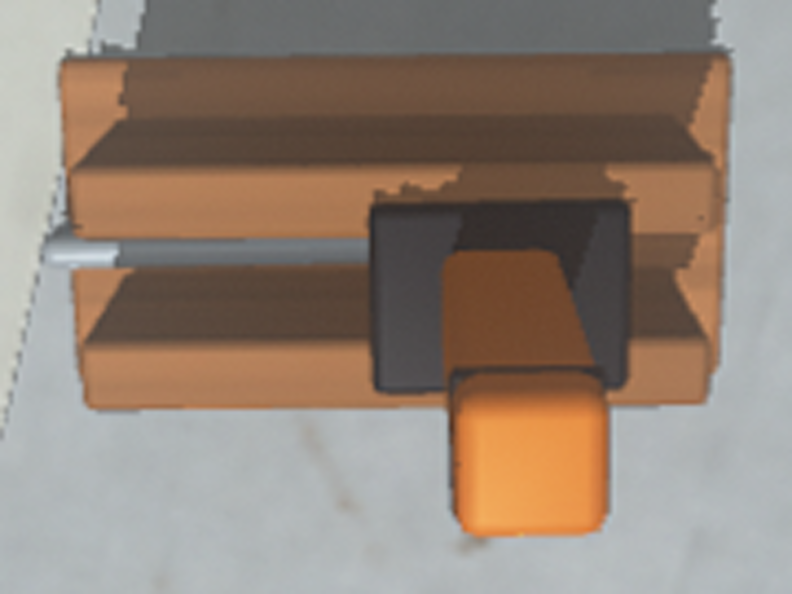

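Run:
```python
from h import *
plan([.4953,-.322,.243],M_yaw(-74.2))
```

```text
off [0.516, 0.0118, 0.0687] dr [-0.0014, 0.0001, 0.0007]
```

```bash
python3 -m creep '{"offset":[[0.1,0.012,0.069],[0.25,0.012,0.069],[0.4,0.012,0.069],[0.516,0.012,0.069],[0.516,0.012,0.069],[0.516,0.012,0.069]],"dr":[[-0.0014,0,0.0007],[-0.0014,0,0.0007],[-0.0014,0,0.0007],[-0.0014,0,0.0007],[-0.0014,0,0.0007],[-0.0014,0,0.0007]],"claw":[-1,-1,-1,-1,-1,-1]}'
python3 - <<'E'
from h import *
st();plan([.4953,-.322,.243],M_yaw(-74.2))
f=grab("wrist","g_wrist")
E
```

```text
time: 4.65
eef_pos: [0.4948, -0.3222, 0.2434]
eef_rot: [0.563, 0.427, 0.564, -0.427]
force: [-0.1, 0.1, 0.6]
grip_width: 1.0
t 4.65 pos [0.4948, -0.3222, 0.2434] F [-0.05, 0.14, 0.63] T [-0.01, 0.04, -0.0] g 1.0
off [0.0018, 0.0027, -0.0003] dr [-0.0003, -0.0003, 0.0003]
```

View pics/g_wrist.png

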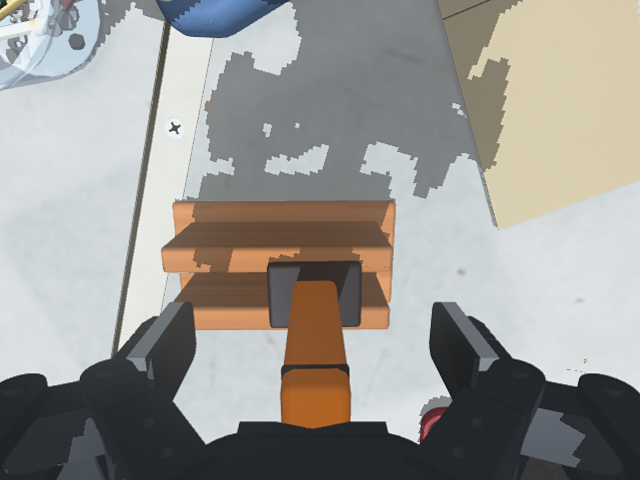

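```bash
python3 -m creep '{"offset":[[0,0,0],[0,0,0],[0,0,0],[0,0,0],[0,0,0],[0,0,0],[0,0,0],[0,0,0]],"dr":[[0,0,0],[0,0,0],[0,0,0],[0,0,0],[0,0,0],[0,0,0],[0,0,0],[0,0,0]],"claw":[1,1,1,1,1,1,1,1]}'
python3 - <<'E'
from h import *
st()
f=grab("wrist","h_wrist")
E
```

```text
time: 5.5
eef_pos: [0.4953, -0.3224, 0.2444]
eef_rot: [0.564, 0.427, 0.564, -0.427]
force: [-1.0, 0.4, 6.2]
grip_width: 0.203
t 5.5 pos [0.4953, -0.3224, 0.2444] F [-1.01, 0.39, 6.19] T [0.16, 0.22, 0.01] g 0.203
```

View pics/h_wrist.png

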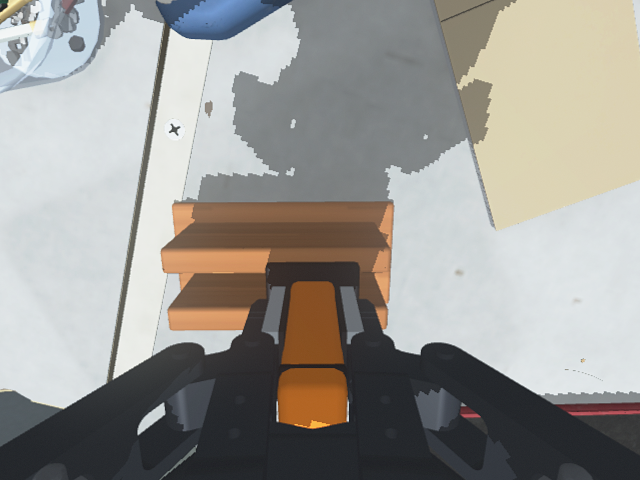

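```bash
python3 -m creep '{"offset":[[-0.05,0,0],[-0.15,0,0],[-0.25,0,0],[-0.38,0,0],[-0.38,0,0],[-0.38,0,0]],"dr":[[0,0,0],[0,0,0],[0,0,0],[0,0,0],[0,0,0],[0,0,0]],"claw":[1,1,1,1,1,1]}'
python3 - <<'E'
from h import *
st()
f=grab("wrist","i_wrist")
f=grab("side","i_side")
E
```

```text
time: 6.15
eef_pos: [0.4953, -0.3223, 0.3212]
eef_rot: [0.565, 0.427, 0.563, -0.427]
force: [-0.5, 0.2, -1.7]
grip_width: 0.202
t 6.15 pos [0.4953, -0.3223, 0.3212] F [-0.47, 0.17, -1.69] T [0.02, 0.02, 0.02] g 0.202
```

View pics/i_wrist.png

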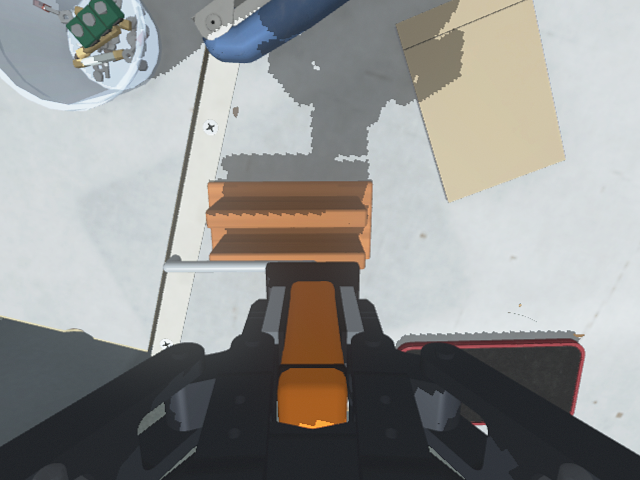

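View pics/i_side.png

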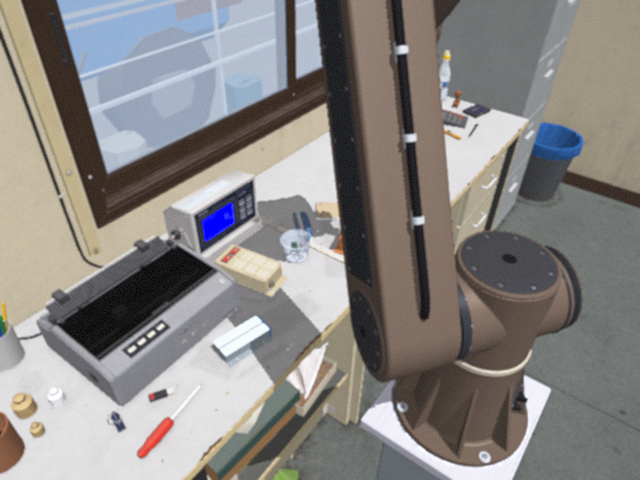

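Run:
```python
from h import *
crop("i_wrist",150,240,290,290,5.5,"c8")
f=load("i_wrist"); s=manip.state(); r=rot(s)
for p in [(.2364-.014,0,-.075),(.2364-.011,0,-.078),(.2364-.011,0,-.03)]:
    w=s["eef_pos"]+r.apply(p); print(w.round(4),proj(f,w).round(1))
    # arm end crop
print(rot().as_matrix().round(4).tolist())
```

```text
[ 0.4746 -0.2499  0.0975] [167.3 264.8]
[ 0.4737 -0.2471  0.0945] [163.6 262.8]
[ 0.4868 -0.2932  0.0945] [255.  262.9]
[[-0.0003, 0.9624, 0.2716], [-0.0, 0.2716, -0.9624], [-1.0, -0.0003, -0.0]]
```

View pics/c8.png

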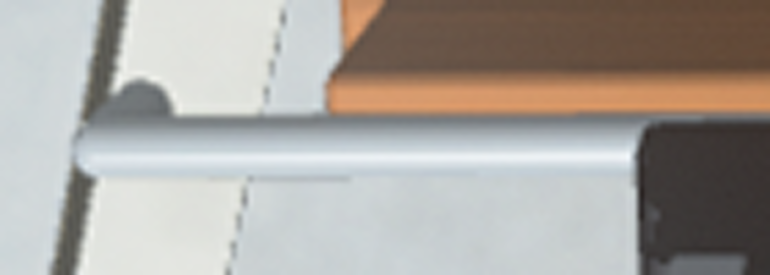

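```bash
cat >> h.py <<'E'
O=np.array([.4699,.1015,0]); YAW=77.5
TIP=np.array([.2364,-.0023,-.075])   # in tool frame
def tun(yaw=None):
    a=np.radians(YAW if yaw is None else yaw); X=np.array([np.cos(a),np.sin(a),0]); return X,np.array([-X[1],X[0],0])
def toW(x,y,z): X,Y=tun(); return O+(X*x+Y*y)/1e3+[0,0,z/1e3]
def tcp_for_tip(x,y,z,yaw):
    M=M_yaw(yaw-180); return toW(x,y,z)-M@TIP, M
def tip():
    s=manip.state(); w=s["eef_pos"]+rot(s).apply(TIP); X,Y=tun(); d=w-O; return np.array([d@X,d@Y,d[2]])*1e3
E
python3 - <<'E'
from h import *
p,M=tcp_for_tip(-25,-8,45,77.5); print(p); plan(p,M)
E
```

```text
[0.45831189 0.00164107 0.2814    ]
off [0.1923, 0.2632, -1.6077] dr [0.157, 0.0, 0.0001]
```

```bash
python3 -m creep '{"offset":[[0,0.03,-0.25],[0,0.06,-0.5],[0,0.1,-0.75],[0,0.13,-0.9],[0,0.13,-0.9]],"dr":[[0,0,0],[0.03,0,0],[0.06,0,0],[0.1,0,0],[0.1,0,0]],"claw":[1,1,1,1,1]}'
python3 - <<'E'
from h import *
p,M=tcp_for_tip(-25,-8,45,77.5); plan(p,M)
E
```

```text
time: 6.75
eef_pos: [0.4698, -0.1384, 0.319]
eef_rot: [-0.488, -0.51, -0.491, 0.511]
force: [-0.7, 0.2, -1.8]
grip_width: 0.2
off [0.1892, -0.0863, -0.6967] dr [0.0561, -0.0004, 0.0011]
```

```bash
python3 -m creep '{"offset":[[0.1,-0.04,-0.2],[0.19,-0.086,-0.4],[0.19,-0.086,-0.6],[0.19,-0.086,-0.7],[0.19,-0.086,-0.7],[0.19,-0.086,-0.7]],"dr":[[0.03,0,0.001],[0.056,0,0.001],[0.056,0,0.001],[0.056,0,0.001],[0.056,0,0.001],[0.056,0,0.001]],"claw":[1,1,1,1,1,1]}'
python3 - <<'E'
from h import *
st(); print(tip()); grab("wrist","j_wrist"); grab("side","j_side"); grab("scene","j_scene")
p,M=tcp_for_tip(-25,-8,45,77.5); plan(p,M)
E
```

```text
time: 7.35
eef_pos: [0.4585, 0.0022, 0.2808]
eef_rot: [-0.443, -0.551, -0.444, 0.551]
force: [-0.2, 0.5, -0.6]
grip_width: 0.203
t 7.35 pos [0.4585, 0.0022, 0.2808] F [-0.22, 0.49, -0.57] T [-0.03, 0.02, 0.01] g 0.203
[-24.24414196  -7.61636515  44.43135383]
off [-0.0017, -0.0011, -0.0011] dr [-0.0002, -0.0003, 0.0002]
```

View pics/j_wrist.png

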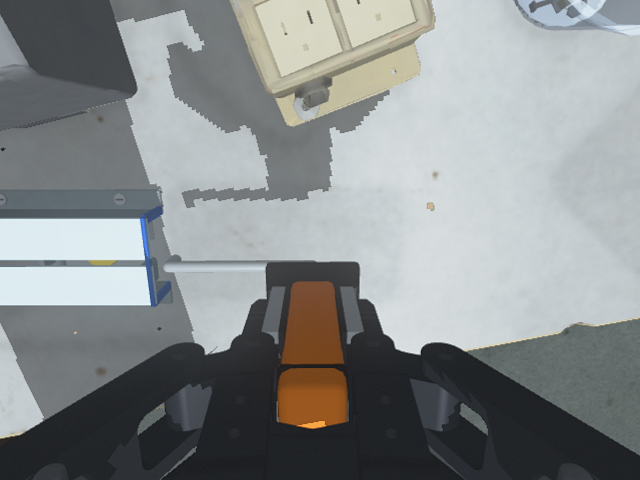

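View pics/j_side.png

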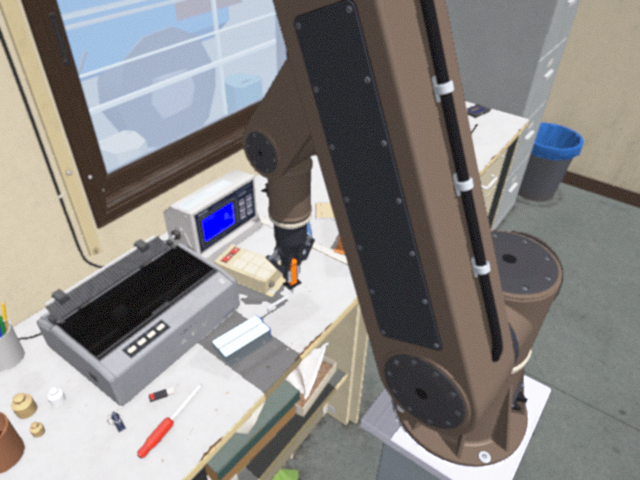

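View pics/j_scene.png

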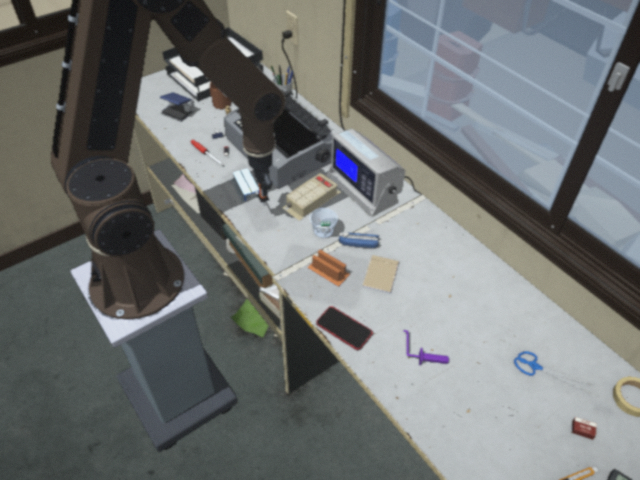

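Run:
```python
from h import *
crop("j_wrist",60,180,220,310,5,"c9")
f=load("j_wrist")
for n,p in dict(mA=toW(0,27,29),mB=toW(0,-27,29),s0=toW(3,2.25,29),s1=toW(3,-2.25,29),f=toW(0,0,0)).items(): print(n,((proj(f,p)-[60,180])*5).round(0))
s=manip.state()
print("armend",((proj(f,s["eef_pos"]+rot(s).apply(TIP+[-.011,0,-.003]))-[60,180])*5).round(0))
```

```text
mA [455. 618.]
mB [404. 188.]
s0 [407. 428.]
s1 [403. 392.]
f [518. 334.]
armend [530. 426.]
```

View pics/c9.png

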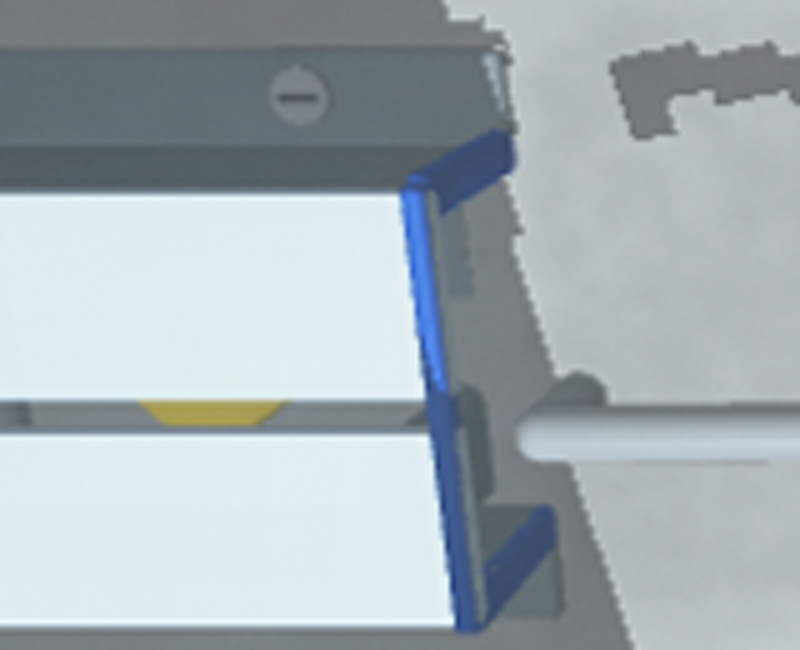

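Run:
```python
from h import *
f=load("j_wrist"); X,Y=tun()
im=cv2.imread("pics/j_wrist.png"); hsv=cv2.cvtColor(cv2.resize(im[180:310,60:220],None,fx=5,fy=5,interpolation=cv2.INTER_CUBIC),cv2.COLOR_BGR2HSV)
mk=cv2.inRange(hsv,(20,60,60),(35,255,255))
def loc(u,v,z):
    d=onz(f,60+(u+.5)/5-.5,180+(v+.5)/5-.5,z)-O; return np.array([d@X,d@Y])*1e3
for v in range(400,432,4):
    us=np.where(mk[v])[0]
    if len(us): a,b=loc(us[0],v,.005),loc(us[-1],v,.005); print(v,us[0],us[-1],a.round(1),b.round(1),"mid",((a+b)/2).round(1),"halfchord",(b-a)[0]/2, "y0",a[1]-np.sqrt(max(0,12.5**2-((b-a)[0]/2)**2)))
print("tip end",loc(517,432,.045+.011), "slit", loc(400,402,.029),loc(400,432,.029),loc(100,402,.029),loc(100,432,.029), "mouth",loc(460,626,.029),loc(408,186,.029))
```

```text
404 142 281 [48.6  7.9] [30.4  7.8] mid [39.5  7.9] halfchord -9.122207757543817 y0 -0.6440441196293651
408 145 279 [48.3  8.5] [30.7  8.4] mid [39.5  8.4] halfchord -8.79935287075291 y0 -0.42010519266849045
412 150 274 [47.7  9. ] [31.4  8.9] mid [39.6  9. ] halfchord -8.147583022808723 y0 -0.466213234421323
416 154 270 [47.3  9.6] [32.   9.5] mid [39.7  9.5] halfchord -7.626520280758779 y0 -0.3334585619000201
420 158 263 [46.9 10.1] [33.  10.1] mid [40.  10.1] halfchord -6.9074849719336235 y0 -0.29024914694084636
424 166 257 [45.9 10.7] [33.9 10.6] mid [39.9 10.7] halfchord -5.990088060895893 y0 -0.2875345107247842
tip end [-20.5494004   -7.74219943] slit [ 3.69131819 -1.2234786 ] [4.13854128 2.5622925 ] [39.2128808  -1.07365298] [39.8208421   2.71342563] mouth [-0.21889366 27.86315334] [ -0.33088516 -27.51015425]
```

Run:
```python
from h import *
p,M=tcp_for_tip(-24,-8.5,9,77.5); plan(p,M)
```

```text
off [0.1783, 0.0015, -0.0059] dr [-0.0002, -0.0003, 0.0002]
```

```bash
python3 -m creep '{"offset":[[0.06,0.002,-0.006],[0.12,0.002,-0.006],[0.178,0.002,-0.006],[0.178,0.002,-0.006],[0.178,0.002,-0.006]],"dr":[[0,0,0],[0,0,0],[0,0,0],[0,0,0],[0,0,0]],"claw":[1,1,1,1,1]}'
python3 - <<'E'
from h import *
st(); print(tip()); grab("wrist","k_wrist")
p,M=tcp_for_tip(0,-8.5,9,77.5); plan(p,M); print(tip());crop("k_wrist",0,180,240,330,3.3,"c10")
f=load("k_wrist"); s=manip.state()
print("armend",((proj(f,s["eef_pos"]+rot(s).apply(TIP+[-.011,0,-.003]))-[0,180])*3.3).round(0))
for n,p in dict(mA=toW(0,27,29),mB=toW(0,-27,29),s0=toW(3,2.25,29),s1=toW(3,-2.25,29),f=toW(0,0,0)).items(): print(n,((proj(f,p)-[0,180])*3.3).round(0))
E
```

```text
time: 8.0
eef_pos: [0.4591, 0.0022, 0.2454]
eef_rot: [-0.442, -0.552, -0.443, 0.552]
force: [-0.3, -0.6, -2.0]
grip_width: 0.204
t 8.0 pos [0.4591, 0.0022, 0.2454] F [-0.34, -0.62, -2.0] T [-0.0, -0.01, 0.0] g 0.204
[-24.13713839  -8.38633541   9.02047674]
off [0.0014, -0.0016, -0.1211] dr [-0.0003, -0.0003, 0.0002]
[-23.98574286  -8.70941774   9.33298696]
armend [542. 282.]
mA [414. 511.]
mB [366. 187.]
s0 [374. 368.]
s1 [369. 341.]
f [468. 288.]
```

View pics/c10.png

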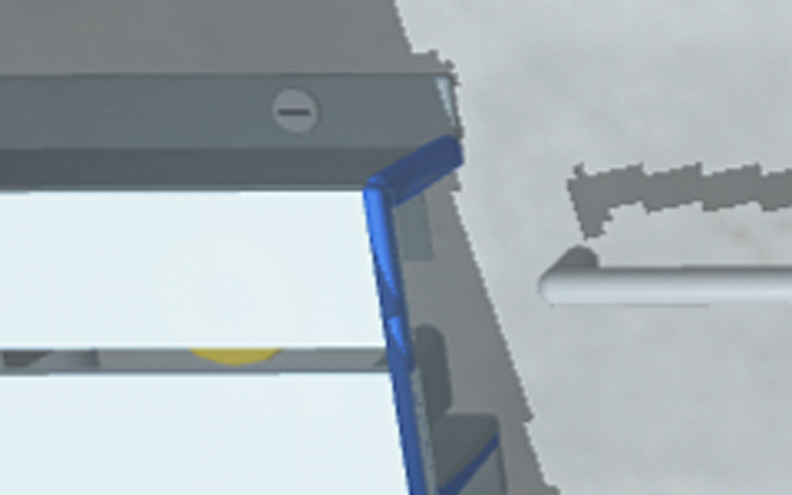

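```bash
python3 -m creep '{"offset":[[0.002,0,-0.05],[0.002,0,-0.1],[0.002,0,-0.12],[0.002,0,-0.13]],"dr":[[0,0,0],[0,0,0],[0,0,0],[0,0,0]],"claw":[1,1,1,1]}'
python3 -m creep '{"offset":[[0,0,-0.006],[0,0,-0.012]],"dr":[[0,0,0],[0,0,0]],"claw":[1,1]}'
python3 -m creep '{"offset":[[0,0,-0.006],[0,0,-0.012]],"dr":[[0,0,0],[0,0,0]],"claw":[1,1]}'
python3 - <<'E'
from h import *
st(); print(tip())
E
```

```text
time: 8.45
eef_pos: [0.4651, 0.0285, 0.2454]
eef_rot: [0.442, 0.552, 0.443, -0.551]
force: [-0.5, 1.0, -0.9]
grip_width: 0.202
time: 8.65
eef_pos: [0.4656, 0.031, 0.2455]
eef_rot: [0.443, 0.552, 0.443, -0.551]
force: [-0.6, 0.4, -1.8]
grip_width: 0.202
time: 8.85
eef_pos: [0.4661, 0.0333, 0.2455]
eef_rot: [0.442, 0.552, 0.443, -0.551]
force: [0.4, -0.2, -1.2]
grip_width: 0.201
t 8.85 pos [0.4661, 0.0333, 0.2455] F [0.44, -0.21, -1.18] T [0.01, -0.03, -0.0] g 0.201
[ 7.87515105 -8.60600819  9.15345685]
```

```bash
python3 -m creep '{"offset":[[0,0,-0.008],[0,0,-0.016],[0,0,-0.024],[0,0,-0.03]],"dr":[[0,0,0],[0,0,0],[0,0,0],[0,0,0]],"claw":[1,1,1,1]}'
python3 - <<'E'
from h import *
st(); print(tip());p,M=tcp_for_tip(24,-4,9,77.5); plan(p,M);p,M=tcp_for_tip(39.7,-.4,9,77.5); plan(p,M)
E
```

```text
time: 9.25
eef_pos: [0.4674, 0.0393, 0.2455]
eef_rot: [0.442, 0.552, 0.443, -0.551]
force: [0.6, -0.1, -0.8]
grip_width: 0.203
t 9.25 pos [0.4674, 0.0393, 0.2455] F [0.63, -0.09, -0.78] T [-0.04, -0.01, 0.0] g 0.203
[14.01184478 -8.63160554  9.17101756]
off [0.0005, -0.0237, -0.0512] dr [0.0002, -0.0003, 0.0001]
off [0.0006, -0.0416, -0.1297] dr [0.0002, -0.0003, 0.0001]
```

```bash
python3 -m creep '{"offset":[[0,-0.012,-0.025],[0,-0.024,-0.05],[0,-0.03,-0.075],[0,-0.036,-0.1],[0,-0.042,-0.12],[0,-0.042,-0.13],[0,-0.042,-0.13]],"dr":[[0,0,0],[0,0,0],[0,0,0],[0,0,0],[0,0,0],[0,0,0],[0,0,0]],"claw":[1,1,1,1,1,1,1]}'
python3 - <<'E'
from h import *
st(); print(tip()); grab("wrist","l_wrist");crop("l_wrist",60,180,300,330,3.3,"c11")
p,M=tcp_for_tip(39.7,-.4,9,77.5); plan(p,M)
E
```

```text
time: 9.95
eef_pos: [0.4649, 0.0668, 0.2455]
eef_rot: [0.443, 0.551, 0.443, -0.551]
force: [-0.1, 0.5, -0.9]
grip_width: 0.203
t 9.95 pos [0.4649, 0.0668, 0.2455] F [-0.07, 0.5, -0.93] T [-0.01, 0.03, -0.03] g 0.203
[40.29388134 -0.20642206  9.2096194 ]
off [0.0006, 0.0002, 0.0009] dr [0.0002, -0.0003, 0.0001]
```

View pics/c11.png

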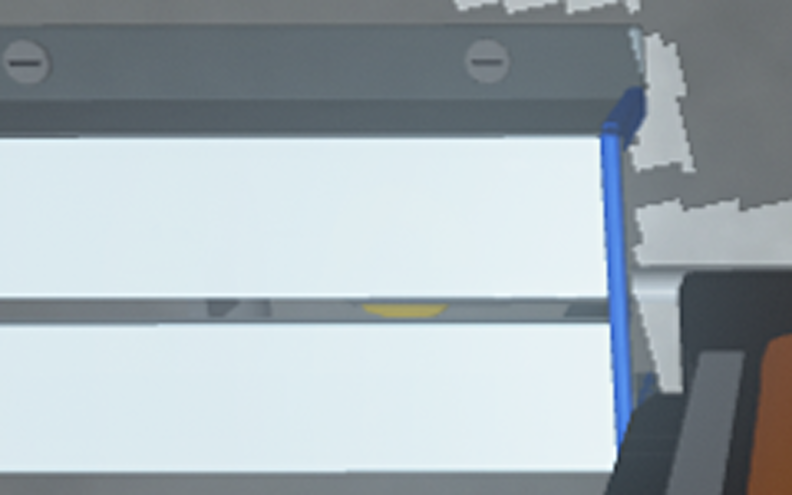

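```bash
python3 -m creep '{"offset":[[0,0,0.004],[0.005,0.001,0.004],[0.01,0.001,0.004],[0.014,0.001,0.004]],"dr":[[0,0,0],[0,0,0],[0,0,0],[0,0,0]],"claw":[1,1,1,1]}'
python3 -m creep '{"offset":[[0.004,0,0],[0.008,0,0]],"dr":[[0,0,0],[0,0,0]],"claw":[1,1]}'
python3 - <<'E'
from h import *
st(); print(tip())
E
```

```text
time: 10.4
eef_pos: [0.4649, 0.0657, 0.2426]
eef_rot: [0.442, 0.552, 0.443, -0.551]
force: [0.4, -0.0, -1.7]
grip_width: 0.202
time: 10.6
eef_pos: [0.4649, 0.0657, 0.2409]
eef_rot: [0.442, 0.552, 0.443, -0.551]
force: [0.1, -0.2, -1.3]
grip_width: 0.201
t 10.6 pos [0.4649, 0.0657, 0.2409] F [0.09, -0.21, -1.33] T [-0.01, -0.01, -0.03] g 0.201
[39.169979   -0.42012901  4.56420323]
```

Tip now at 4.6 mm with no contact; on down.

```bash
python3 -m creep '{"offset":[[0.004,0,0],[0.008,0,0]],"dr":[[0,0,0],[0,0,0]],"claw":[1,1]}'
python3 -m creep '{"offset":[[0.004,0,0],[0.008,0,0]],"dr":[[0,0,0],[0,0,0]],"claw":[1,1]}'
python3 - <<'E'
from h import *
st(); print(tip())
E
```

```text
time: 10.8
eef_pos: [0.4649, 0.0657, 0.2392]
eef_rot: [0.442, 0.552, 0.443, -0.551]
force: [-0.6, 0.1, -0.8]
grip_width: 0.205
time: 11.0
eef_pos: [0.4649, 0.0657, 0.2375]
eef_rot: [0.442, 0.551, 0.443, -0.551]
force: [0.7, -0.3, -1.5]
grip_width: 0.201
t 11.0 pos [0.4649, 0.0657, 0.2375] F [0.71, -0.33, -1.51] T [-0.03, 0.03, -0.01] g 0.201
[39.14754051 -0.3989375   1.17502112]
```

```bash
python3 -m creep '{"offset":[[0,0.006,0.006],[0,0.012,0.012],[0,0.018,0.016]],"dr":[[0,0,0],[0,0,0],[0,0,0]],"claw":[1,1,1]}'
python3 -m creep '{"offset":[[0,0.006,0.006],[0,0.012,0.012],[0,0.018,0.016]],"dr":[[0,0,0],[0,0,0],[0,0,0]],"claw":[1,1,1]}'
python3 - <<'E'
from h import *
s=st(); print(tip()); X,Y=tun(); print(s["force"]@X,s["force"]@Y)
E
```

```text
time: 11.3
eef_pos: [0.4678, 0.0617, 0.2375]
eef_rot: [0.442, 0.551, 0.443, -0.551]
force: [-0.4, 2.4, -1.5]
grip_width: 0.201
time: 11.6
eef_pos: [0.4706, 0.0577, 0.2375]
eef_rot: [0.442, 0.551, 0.443, -0.551]
force: [-0.7, 2.1, -1.8]
grip_width: 0.202
t 11.6 pos [0.4706, 0.0577, 0.2375] F [-0.75, 2.13, -1.84] T [0.53, 0.16, 0.05] g 0.202
[32.6201441  -7.71953232  1.19004558]
1.9196650501346997 1.1891253455097106
```

```bash
python3 -m creep '{"offset":[[0,0.006,0.006],[0,0.009,0.012],[0,0.009,0.018]],"dr":[[0,0,0],[0,0,0],[0,0,0]],"claw":[1,1,1]}'
python3 - <<'E'
from h import *
s=st(); print(tip()); X,Y=tun(); print(s["force"]@X,s["force"]@Y); grab("wrist","m_wrist"); crop("m_wrist",60,180,300,330,3.3,"c12")
E
```

```text
time: 11.9
eef_pos: [0.4717, 0.0537, 0.2375]
eef_rot: [0.442, 0.552, 0.443, -0.551]
force: [0.1, 2.8, -0.9]
grip_width: 0.201
t 11.9 pos [0.4717, 0.0537, 0.2375] F [0.15, 2.83, -0.94] T [0.66, 0.02, 0.03] g 0.201
[28.93295738 -9.6679844   1.20357864]
2.7937817782364123 0.47030409029249737
```

View pics/c12.png

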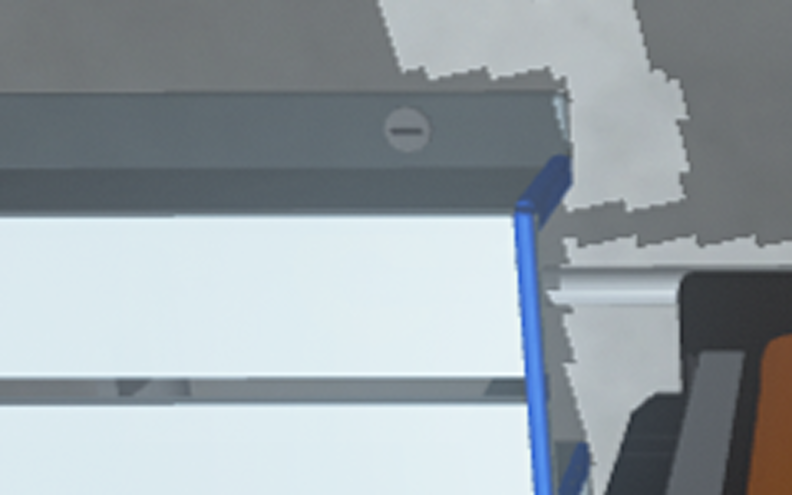

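```bash
python3 -m creep '{"offset":[[0,-0.004,0.006],[0,-0.007,0.012],[0,-0.007,0.018]],"dr":[[0,0,0],[0,0,0],[0,0,0]],"claw":[1,1,1]}'
python3 -m creep '{"offset":[[0,0,0.006],[0,0,0.012]],"dr":[[0,0,0],[0,0,0]],"claw":[1,1]}'
python3 - <<'E'
from h import *
s=st(); print(tip()); X,Y=tun(); print(s["force"]@X,s["force"]@Y)
E
```

```text
time: 12.25
eef_pos: [0.4693, 0.0503, 0.2375]
eef_rot: [0.442, 0.552, 0.443, -0.551]
force: [0.4, 3.4, -1.2]
grip_width: 0.201
time: 12.45
eef_pos: [0.4688, 0.0478, 0.2376]
eef_rot: [0.442, 0.552, 0.443, -0.551]
force: [0.5, 3.3, -1.2]
grip_width: 0.2
t 12.45 pos [0.4688, 0.0478, 0.2376] F [0.5, 3.34, -1.22] T [0.72, 0.01, 0.06] g 0.2
[22.63726119 -8.1142077   1.240778  ]
3.367919973460761 0.2353738350112779
```

```bash
python3 -m creep '{"offset":[[0,0,0.006],[0,0,0.012],[0,0,0.018]],"dr":[[0,0,0],[0,0,0],[0,0,0]],"claw":[1,1,1]}'
python3 - <<'E'
from h import *
s=st(); print(tip()); X,Y=tun(); print(s["force"]@X,s["force"]@Y)
E
python3 -m creep '{"offset":[[0,0,0.006],[0,0,0.012],[0,0,0.018]],"dr":[[0,0,0],[0,0,0],[0,0,0]],"claw":[1,1,1]}'
python3 - <<'E'
from h import *
s=st(); print(tip()); X,Y=tun(); print(s["force"]@X,s["force"]@Y)
E
```

```text
time: 12.75
eef_pos: [0.468, 0.0442, 0.2375]
eef_rot: [0.442, 0.552, 0.443, -0.551]
force: [0.2, 3.0, -0.2]
grip_width: 0.205
t 12.75 pos [0.468, 0.0442, 0.2375] F [0.2, 2.98, -0.18] T [0.77, -0.05, 0.02] g 0.205
[18.92497028 -8.1082571   1.22516695]
2.946831826120693 0.45305887642840303
time: 13.05
eef_pos: [0.4672, 0.0406, 0.2376]
eef_rot: [0.442, 0.552, 0.443, -0.551]
force: [-0.7, 2.6, -1.0]
grip_width: 0.199
t 13.05 pos [0.4672, 0.0406, 0.2376] F [-0.68, 2.63, -0.97] T [0.56, -0.03, 0.03] g 0.199
[15.2381031  -8.14708736  1.23376304]
2.4217548538943023 1.2315165077679975
```

```bash
python3 -m creep '{"offset":[[0,0,0.006],[0,0,0.012]],"dr":[[0,0,0],[0,0,0]],"claw":[1,1]}'
python3 -m creep '{"offset":[[0,0,0.006],[0,0,0.012]],"dr":[[0,0,0],[0,0,0]],"claw":[1,1]}'
python3 - <<'E'
from h import *
s=st(); print(tip()); X,Y=tun(); print(s["force"]@X,s["force"]@Y)
E
```

```text
time: 13.25
eef_pos: [0.4667, 0.0381, 0.2375]
eef_rot: [0.442, 0.552, 0.443, -0.551]
force: [0.2, 0.3, -0.8]
grip_width: 0.2
time: 13.45
eef_pos: [0.4661, 0.0356, 0.2375]
eef_rot: [0.442, 0.551, 0.443, -0.551]
force: [0.0, 0.2, -1.6]
grip_width: 0.204
t 13.45 pos [0.4661, 0.0356, 0.2375] F [0.04, 0.19, -1.65] T [0.09, -0.04, 0.01] g 0.204
[10.00536021 -8.12727303  1.21003235]
0.1950011072854636 0.0027489119962912922
```

Run:
```python
from h import *
grab("wrist","n_wrist"); crop("n_wrist",60,160,300,320,3.3,"c13"); grab("scene","n_scene"); crop("n_scene",210,150,310,225,8,"c14")
```

```text
(no output)
```

View pics/c13.png

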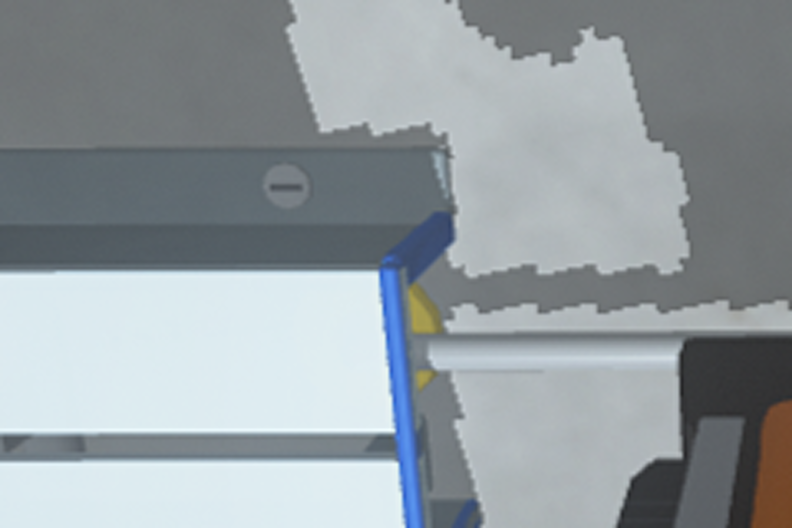

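View pics/c14.png

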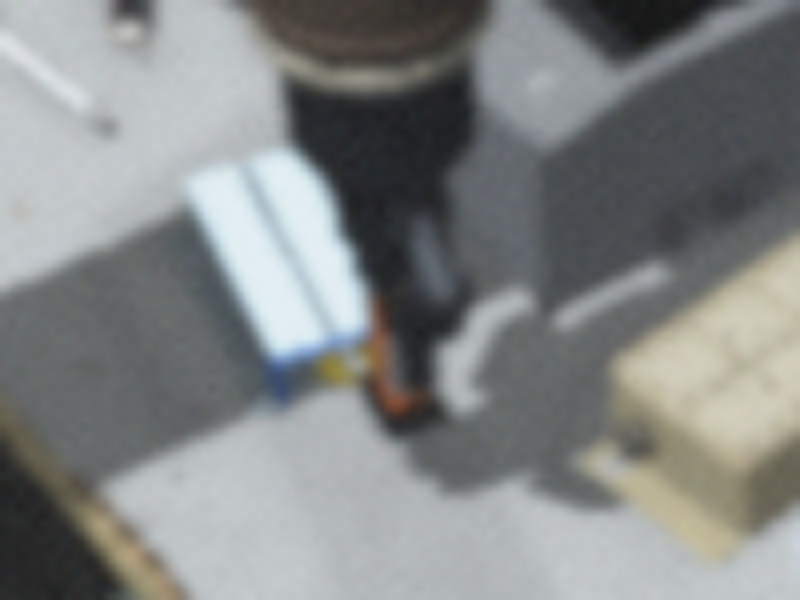

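```bash
python3 -m creep '{"offset":[[0,0,0.01],[0,0,0.02],[0,0,0.03],[0,0,0.04]],"dr":[[0,0,0],[0,0,0],[0,0,0],[0,0,0]],"claw":[1,1,1,1]}'
python3 -m creep '{"offset":[[0,0,0.015],[0,0,0.03],[0,0,0.045],[0,0,0.06]],"dr":[[0,0,0],[0,0,0],[0,0,0],[0,0,0]],"claw":[1,1,1,1]}'
python3 - <<'E'
from h import *
st();print(tip())
grab("wrist","o_wrist"); crop("o_wrist",60,160,300,320,3.3,"c15")
E
```

```text
time: 13.95
eef_pos: [0.4643, 0.0275, 0.2375]
eef_rot: [0.442, 0.552, 0.443, -0.551]
force: [-0.1, 0.0, -1.2]
grip_width: 0.206
time: 14.35
eef_pos: [0.4617, 0.0155, 0.2375]
eef_rot: [0.442, 0.552, 0.443, -0.551]
force: [1.0, -0.4, -1.2]
grip_width: 0.202
t 14.35 pos [0.4617, 0.0155, 0.2375] F [0.96, -0.39, -1.15] T [0.06, 0.05, -0.02] g 0.202
[-10.5032531   -8.12621603   1.17723195]
```

View pics/c15.png

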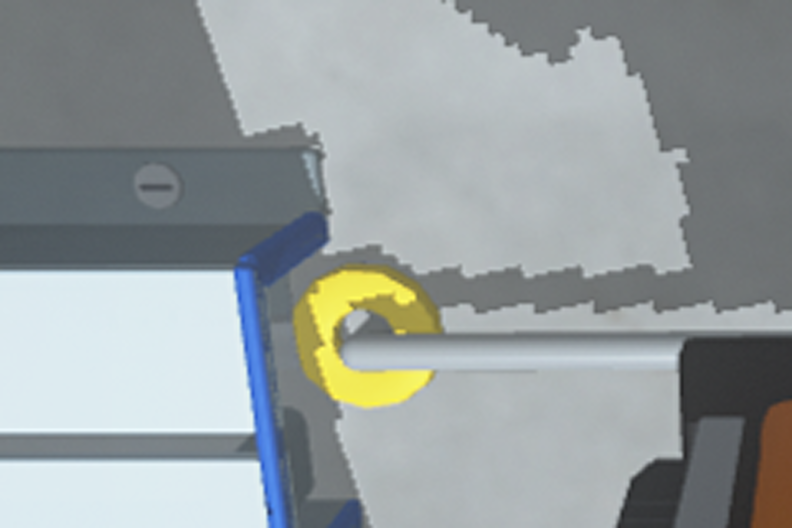

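Head is out with the pin in its eye. Keep drawing.

```bash
python3 -m creep '{"offset":[[0,0,0.018],[0,0,0.036],[0,0,0.054],[0,0,0.072],[0,0,0.09],[0,0,0.108],[0,0,0.126],[0,0,0.14]],"dr":[[0,0,0],[0,0,0],[0,0,0],[0,0,0],[0,0,0],[0,0,0],[0,0,0],[0,0,0]],"claw":[1,1,1,1,1,1,1,1]}'
python3 - <<'E'
from h import *
st();print(tip())
E
python3 -m creep '{"offset":[[0,0,0.018],[0,0,0.036],[0,0,0.054],[0,0,0.072],[0,0,0.09],[0,0,0.108],[0,0,0.126],[0,0,0.14]],"dr":[[0,0,0],[0,0,0],[0,0,0],[0,0,0],[0,0,0],[0,0,0],[0,0,0],[0,0,0]],"claw":[1,1,1,1,1,1,1,1]}'
python3 - <<'E'
from h import *
st();print(tip())
grab("wrist","p_wrist"); grab("scene","p_scene")
E
```

```text
time: 15.2
eef_pos: [0.4555, -0.0124, 0.2375]
eef_rot: [0.442, 0.552, 0.443, -0.551]
force: [-0.3, -0.6, -0.8]
grip_width: 0.203
t 15.2 pos [0.4555, -0.0124, 0.2375] F [-0.27, -0.63, -0.8] T [0.03, -0.05, -0.03] g 0.203
[-39.09783119  -8.09503492   1.1533425 ]
time: 16.0
eef_pos: [0.4493, -0.04, 0.2375]
eef_rot: [0.442, 0.552, 0.443, -0.551]
force: [0.7, 1.1, -1.0]
grip_width: 0.206
t 16.0 pos [0.4493, -0.04, 0.2375] F [0.71, 1.07, -1.03] T [0.07, -0.02, 0.03] g 0.206
[-67.43862556  -8.05570334   1.11560402]
```

View pics/p_wrist.png

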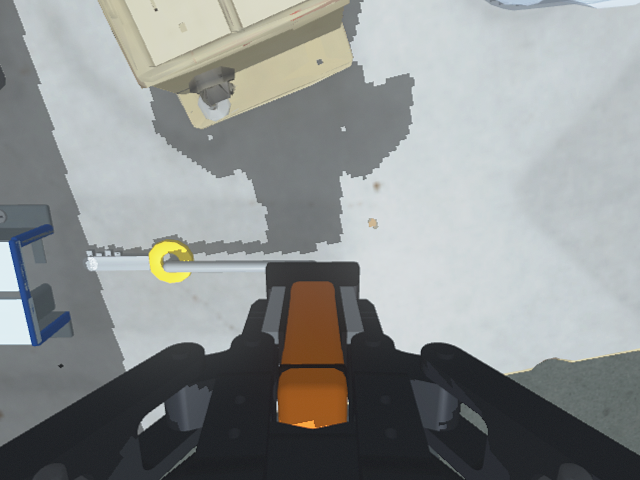

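```bash
python3 -m creep '{"offset":[[0,0,0.02],[0,0,0.04],[0,0,0.06],[0,0,0.06],[0,0,0.05],[0,0,0.05]],"dr":[[0,0,0],[0,0,0],[0,0,0],[0,0,0],[0,0,0],[0,0,0]],"claw":[1,1,1,1,1,1]}'
python3 -m creep '{"offset":[[-0.01,0,0],[-0.03,0,0],[-0.05,0,0],[-0.1,0,0],[-0.2,0,0],[-0.3,0,0],[-0.3,0,0]],"dr":[[0,0,0],[0,0,0],[0,0,0],[0,0,0],[0,0,0],[0,0,0],[0,0,0]],"claw":[1,1,1,1,1,1,1]}'
python3 - <<'E'
from h import *
st();print(tip())
grab("wrist","q_wrist")
E
```

```text
time: 16.7
eef_pos: [0.4472, -0.0496, 0.2375]
eef_rot: [0.442, 0.552, 0.443, -0.551]
force: [0.1, 0.8, -1.5]
grip_width: 0.201
time: 17.4
eef_pos: [0.448, -0.0498, 0.3]
eef_rot: [0.443, 0.553, 0.442, -0.551]
force: [0.0, 0.3, -1.8]
grip_width: 0.201
t 17.4 pos [0.448, -0.0498, 0.3] F [0.02, 0.26, -1.76] T [-0.02, -0.03, -0.02] g 0.201
[-77.19662481  -9.88281483  63.64757086]
```

View pics/q_wrist.png

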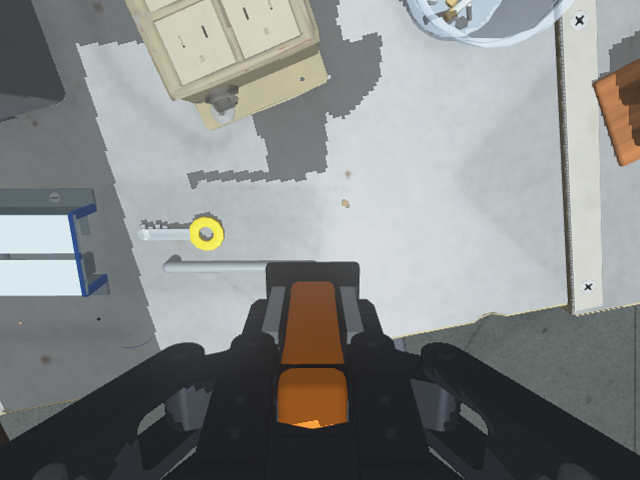

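Run:
```python
from h import *
plan([.4953,-.3223,.3212],M_yaw(-74.2))
```

```text
off [-0.1119, 0.5282, 1.2788] dr [-0.1573, -0.0001, -0.0008]
```

```bash
python3 -m creep '{"offset":[[-0.11,0.1,0.2],[-0.11,0.2,0.45],[-0.11,0.3,0.7],[-0.11,0.38,0.9],[-0.11,0.38,0.9],[-0.11,0.38,0.9]],"dr":[[-0.02,0,0],[-0.05,0,0],[-0.09,0,0],[-0.13,0,0],[-0.157,0,-0.001],[-0.157,0,-0.001]],"claw":[1,1,1,1,1,1]}'
python3 - <<'E'
from h import *
plan([.4953,-.3223,.3212],M_yaw(-74.2))
E
```

```text
time: 18.05
eef_pos: [0.4824, -0.2431, 0.3198]
eef_rot: [0.563, 0.427, 0.564, -0.427]
force: [-0.6, 0.9, -1.8]
grip_width: 0.201
off [-0.0074, -0.0449, 0.3986] dr [-0.0006, -0.0005, 0.0005]
```

```bash
python3 -m creep '{"offset":[[-0.007,-0.045,0.15],[-0.007,-0.045,0.3],[-0.007,-0.045,0.4],[-0.007,-0.045,0.4],[-0.007,-0.045,0.4]],"dr":[[-0.0006,0,0],[-0.0006,0,0],[-0.0006,0,0],[-0.0006,0,0],[-0.0006,0,0]],"claw":[1,1,1,1,1]}'
python3 - <<'E'
from h import *
st();plan([.4953,-.3223,.2454],M_yaw(-74.2)); grab("wrist","r_wrist")
plan([.4953,-.3223,.2454],M_yaw(-74.2))
a=cv2.imread("pics/i_wrist.png");b=cv2.imread("pics/r_wrist.png")
cv2.imwrite("pics/c16.png",np.vstack([cv2.resize(x[160:290,150:400],None,fx=2.2,fy=2.2) for x in (a,b)]))
E
```

```text
time: 18.55
eef_pos: [0.495, -0.3215, 0.3204]
eef_rot: [0.562, 0.427, 0.565, -0.427]
force: [0.2, 0.2, -1.2]
grip_width: 0.205
t 18.55 pos [0.495, -0.3215, 0.3204] F [0.16, 0.19, -1.21] T [0.06, 0.02, -0.02] g 0.205
off [0.3749, 0.0011, 0.0054] dr [-0.0005, -0.0009, 0.0008]
off [0.3756, 0.0008, 0.0069] dr [-0.0003, -0.0009, 0.0008]
```

View pics/c16.png

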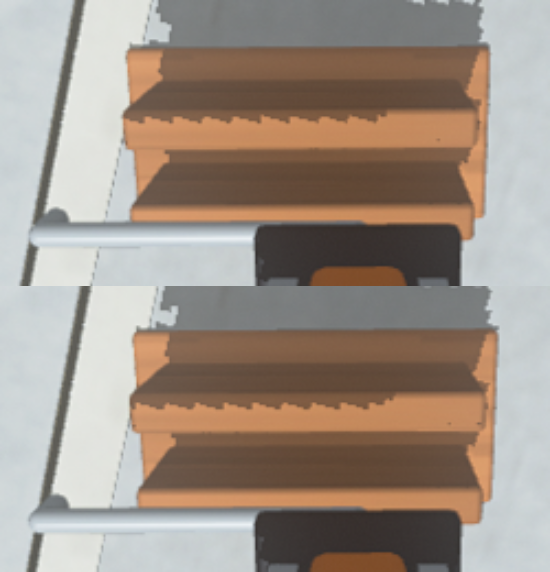

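```bash
python3 -m creep '{"offset":[[0.0,0.001,0.007],[0.05,0.001,0.007],[0.12,0.001,0.007],[0.19,0.001,0.007],[0.19,0.001,0.007]],"dr":[[0,-0.0009,0.0008],[0,-0.0009,0.0008],[0,-0.0009,0.0008],[0,-0.0009,0.0008],[0,-0.0009,0.0008]],"claw":[1,1,1,1,1]}'
python3 -m creep '{"offset":[[0.05,0,0],[0.1,0,0],[0.15,0,0],[0.165,0,0],[0.165,0,0]],"dr":[[0,0,0],[0,0,0],[0,0,0],[0,0,0],[0,0,0]],"claw":[1,1,1,1,1]}'
python3 - <<'E'
from h import *
st();plan([.4953,-.3224,.2444],M_yaw(-74.2)); grab("wrist","s_wrist")
E
```

```text
time: 19.1
eef_pos: [0.4947, -0.3217, 0.2798]
eef_rot: [0.562, 0.427, 0.565, -0.427]
force: [-0.5, 0.6, -1.9]
grip_width: 0.203
time: 19.6
eef_pos: [0.4944, -0.3216, 0.2462]
eef_rot: [0.562, 0.427, 0.566, -0.427]
force: [0.3, -0.5, -1.7]
grip_width: 0.2
t 19.6 pos [0.4944, -0.3216, 0.2462] F [0.26, -0.47, -1.72] T [0.02, -0.08, 0.01] g 0.2
off [0.009, 0.0032, 0.0052] dr [-0.0003, -0.0013, 0.0009]
```

View pics/s_wrist.png

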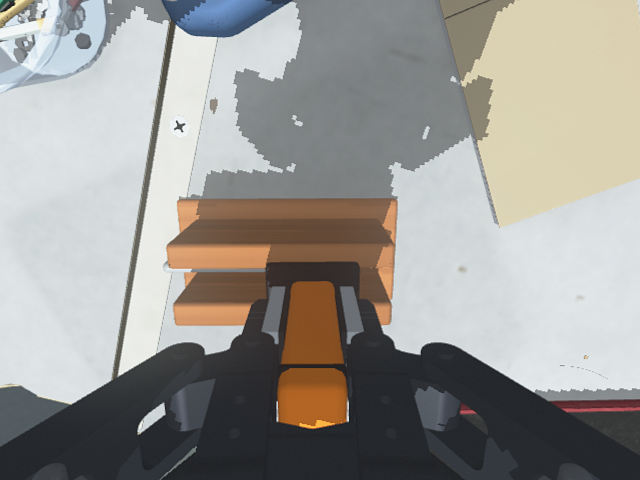

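```bash
python3 -m creep '{"offset":[[0.002,0.003,0.005],[0.005,0.003,0.005],[0.009,0.003,0.005],[0.011,0.003,0.005]],"dr":[[0,-0.0013,0.0009],[0,-0.0013,0.0009],[0,-0.0013,0.0009],[0,-0.0013,0.0009]],"claw":[1,1,1,1]}'
python3 - <<'E'
from h import *
st();plan([.4953,-.3224,.2444],M_yaw(-74.2))
E
```

```text
time: 20.05
eef_pos: [0.4954, -0.3225, 0.2446]
eef_rot: [0.564, 0.427, 0.563, -0.427]
force: [0.4, 0.3, -1.4]
grip_width: 0.202
t 20.05 pos [0.4954, -0.3225, 0.2446] F [0.36, 0.28, -1.38] T [-0.01, -0.03, 0.02] g 0.202
off [0.001, -0.0005, -0.0005] dr [-0.0003, 0.0003, -0.0001]
```

```bash
python3 -m creep '{"offset":[[0.003,0,0],[0.005,0,0]],"dr":[[0,0,0],[0,0,0]],"claw":[1,1]}'
python3 -m creep '{"offset":[[0.002,0,0],[0.003,0,0]],"dr":[[0,0,0],[0,0,0]],"claw":[1,1]}'
```

```text
time: 20.25
eef_pos: [0.4954, -0.3225, 0.2444]
eef_rot: [0.564, 0.427, 0.563, -0.427]
force: [-5.1, 3.3, 22.1]
grip_width: 0.202
time: 20.45
eef_pos: [0.4954, -0.3225, 0.2444]
eef_rot: [0.564, 0.427, 0.563, -0.427]
force: [-3.5, 2.2, 16.4]
grip_width: 0.201
```

```bash
python3 -m creep '{"offset":[[-0.001,0,0],[-0.001,0,0],[-0.001,0,0],[-0.001,0,0],[-0.001,0,0],[-0.001,0,0],[-0.001,0,0],[-0.001,0,0]],"dr":[[0,0,0],[0,0,0],[0,0,0],[0,0,0],[0,0,0],[0,0,0],[0,0,0],[0,0,0]],"claw":[1,-1,-1,-1,-1,-1,-1,-1]}'
python3 - <<'E'
from h import *
st(); grab("wrist","t_wrist")
E
```

```text
time: 21.25
eef_pos: [0.4954, -0.3225, 0.2446]
eef_rot: [0.564, 0.427, 0.563, -0.427]
force: [0.0, -0.4, 0.3]
grip_width: 1.001
t 21.25 pos [0.4954, -0.3225, 0.2446] F [0.04, -0.4, 0.33] T [0.03, 0.03, 0.0] g 1.001
```

View pics/t_wrist.png

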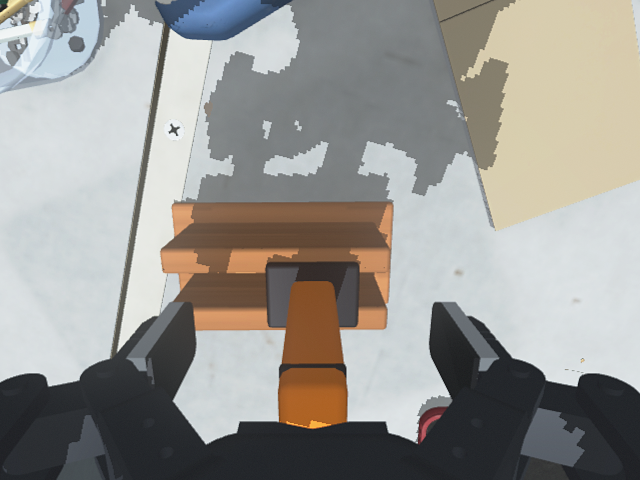

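Pick released, upright as before. Raise and check everything.

```bash
python3 -m creep '{"offset":[[-0.1,0,0],[-0.3,0,0],[-0.5,0,0],[-0.75,0,0],[-0.95,0,0],[-0.95,0,-0.2],[-0.95,0,-0.4],[-0.95,0,-0.4]],"dr":[[0,0,0],[0,0,0],[0,0,0],[0,0,0],[0,0,0],[0,0,0],[0,0,0],[0,0,0]],"claw":[-1,-1,-1,-1,-1,-1,-1,-1]}'
python3 -m creep '{"offset":[[0,0,-0.2],[0,0,-0.4],[0,0,-0.4],[0,0,-0.4]],"dr":[[0,0,0],[0,0,0],[0,0,0],[0,0,0]],"claw":[-1,-1,-1,-1]}'
python3 - <<'E'
from h import *
st(); grab("wrist","u_wrist");grab("scene","u_scene")
E
```

```text
time: 22.1
eef_pos: [0.4719, -0.2419, 0.4348]
eef_rot: [0.564, 0.426, 0.564, -0.426]
force: [-0.4, -1.1, -0.1]
grip_width: 0.999
time: 22.5
eef_pos: [0.4501, -0.1644, 0.4351]
eef_rot: [0.565, 0.426, 0.564, -0.426]
force: [0.6, 0.1, 0.9]
grip_width: 0.999
t 22.5 pos [0.4501, -0.1644, 0.4351] F [0.57, 0.06, 0.91] T [-0.02, -0.01, -0.0] g 0.999
```

View pics/u_wrist.png

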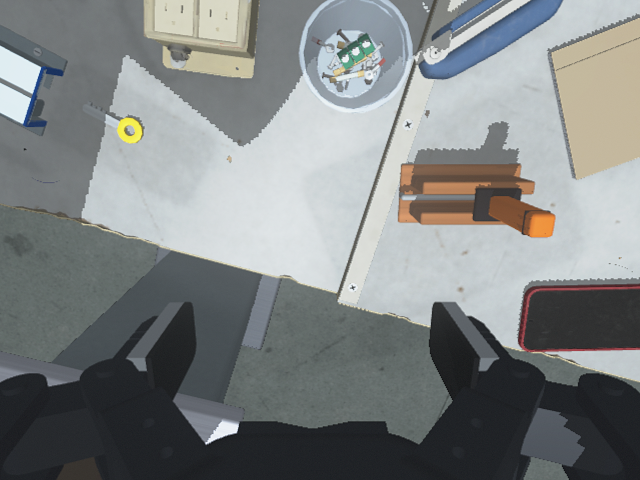

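View pics/u_scene.png

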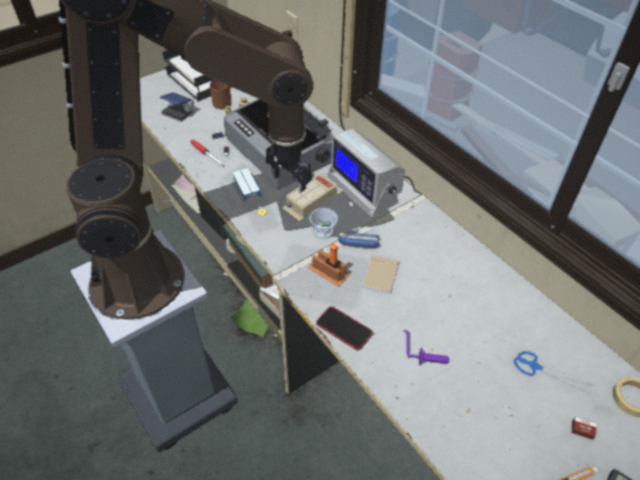

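Run:
```python
from h import *
f=load("u_wrist");X,Y=tun()
for n,p,z in [("eye",(130,130.5),.005),("tail",(85,105),.005),("handle",(540,225),.13)]:
    w=onz(f,*p,z); d=w-O; print(n,w.round(4),(d@X*1e3).round(1),(d@Y*1e3).round(1))
print(np.linalg.norm(onz(f,130,130.5,.005)-onz(f,85,105,.005)))
st()
job.close_job()
```

```text
eye [0.4605 0.0234 0.005 ] -78.3 -7.7
tail [0.4721 0.0683 0.005 ] -31.9 -9.3
handle [ 0.4945 -0.3206  0.13  ] -406.7 -115.4
0.046418034599854385
t 22.6 pos [0.4505, -0.1655, 0.435] F [0.03, -0.78, -0.02] T [-0.05, -0.01, 0.0] g 0.996
the job is handed in; nothing more can be done
```

The key is out and lying flat on the desk, and the pick is hanging upright in its stand. I handed the job in at 22.6 s of the 69 s allowed.

**What I did:** I took the orange pick and went in along the tunnel's −y side, where nothing touched the tip. The rib is therefore on the +y side, as the pictures had suggested. I lowered the pin through the key's eye, steered the head past the rib and drew the key out with at most about 3.4 N. Then I hung the pick back up.

**Last checks:**
- **Key:** the eye is 78 mm and the blade end about 32 mm outside the mouth. The measured eye-to-tail length of 46.4 mm against the real 47 mm fits a key lying flat.
- **Pick:** upright in the stand, with the handle within about 1.5 mm of where it was at the start.
- **Bystanders:** the tub, stapler, phone and purple look-alike looked undisturbed in the last views. I judged this by eye and did not measure them.
- **Robot:** the arm is clear of everything, with the gripper open and the force near zero.

**Less clean:**
- **Seating force:** setting the pick down pressed its collar on the stand with about 22 N for a moment.
- **Camera disagreements:** the camera put the tip about 2 mm across and up to 1.5 mm along from where I expected. I allowed for the 2 mm, and the 10 mm eye took the 6 mm pin without contact.

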